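# Lay a sediment sample in the settling cradle and scan its label

### The job

Stand the round sediment bottle in the upright tilting cradle with its label facing out of the cradle's open front, then lower the cradle smoothly by its side lever all the way to the rear stop, so that the bottle lies back with the label up. Take the hanging scanner out of its fork holder, aim its nose window squarely at the middle of the label from about 75 mm away without touching the bottle, and hold it still for two seconds so that it reads. Hang the scanner back in its holder, leaving the bottle lying in the lowered cradle and the other things on the bench undisturbed.

Things in the scene. Friction and masses are not known exactly. Their poses are not given: they have to be found in the camera images.
- sediment_bottle: the sample: round brown plastic bottle standing upright on the bench among two square white ones (not the like one far back by the pink box). Body 68 mm diameter and 130 mm tall with a sloping shoulder, screw cap 54 mm diameter from 127 to 147 mm height (fixed; grip the cap from above). 0.36 kg. Origin: centre of the underside; z: up its axis; its label faces its -x
- label (a point): middle of the bottle's printed label, on its cylindrical side 34 mm from the axis and 56 mm above the base, the dark printed label is 45 mm tall and wraps round the front; axes as the bottle's: the label's outward normal is -x
- cradle: fixed grey base plate (250 x 150 x 8 mm) of the tilting cradle. Origin on the bench, directly below the axis of the bottle's place while the cradle stands upright; its x points from the open front to the rear (tipping direction), y to the left seen from the front. The hinge axis is parallel to y, 50 mm behind the origin and 42 mm above the bench; the rear stop stands 130 mm behind the origin
- trough (a joint): tilt of the cradle's aluminium V-trough about the hinge: 0 = upright (foot pad level, ready to stand a bottle on), 1.134 rad = fully lowered on the rear stop (bottle lies back with its neck still 25 degrees up). Positive tips the top to the cradle's +x. Stiff hinge: it stays where it is left and needs 4 to 7 N at the lever
- trough_seat (a point): middle of the trough's foot pad, 54 mm above the bench when upright: the bottle's underside centre goes here. Axes turn with the trough: z up along the standing bottle, -x out of the open front. Two V walls, tops 86 mm above the foot pad, 3 mm clear of a 34 mm radius bottle, stand behind it on the +x side; a lying bottle settles some 4 mm to +x
- trough_hinge (a point): point on the hinge axis, in the trough's middle; axes turn with the trough
- trough_lever (a point): middle of the black round lever grip (18 mm diameter, 52 mm long, along the hinge axis) on the cradle's right side (-y), 110 mm from the hinge axis and 112 mm to the side of the trough's middle; with the trough upright it leans 0.42 rad to the front (-x) of straight above the hinge. It can be pinched from above front-and-back or pushed, and turns between the fingers as it swings
- scanner: cordless in-line label scanner, 152 mm long, hanging upright, nose down, in the fork holder. From the nose: head 50 (x) x 42 (y) x 32 mm, neck 36 x 30 mm, black collar 52 x 54 x 7 mm with its underside 80 mm from the nose, grip 42 (x) x 34 (y) mm from 86 to 152 mm. 0.19 kg. Origin: middle of the nose window; z: up along the body; the scanner looks along -z; reads by itself
- scanner_window (a point): middle of the scanner's nose window (same place and axes as the scanner's origin); it looks along -z
- scanner_grip (a point): middle of the scanner's grip, 118 mm above the window; grip it across its y (34 mm)
- scanner_collar (a point): centre of the underside of the scanner's collar, 80 mm above the window
- holder: fixed fork holder. Origin on the bench below the seat; x points from the fork's open end to its column. Prongs 14 mm wide, 38 mm apart, top 100 mm high, from 49 mm before the seat to a cross-piece 32 mm behind, with 4 mm lips at the open ends. The neck passes between them, head and collar do not: lift the scanner 8 to 30 mm and draw it out level to -x; bring it back the same way
- holder_seat (a point): seat on the prongs' top, 100 mm above the bench, where the centre of the collar's underside rests; axes as the holder's
- marker: marker pen lying near the front edge, 126 mm long, 15 mm thick; leave alone; origin at one end of it
- square_bottle_a: white square-section half-litre bottle with screw cap, 69 x 81 x 143 mm tall, to be left alone; origin under its base centre
- square_bottle_b: a second white square-section bottle, same size, to be left alone; origin under its base centre
- timer: round white wind-up timer with dark dial, 64 mm across, 39 mm tall; leave alone; origin under its centre
- beaker: clear 250 ml plastic beaker, 70 mm across, 102 mm tall; leave alone; origin under its centre
- strip_tube: upright tube of test strips with a cap, 30 mm across, 78 mm tall; leave alone; origin under its centre
- comparator: black upright comparator block with two clear cuvettes on top, 44 x 92 x 134 mm; leave alone; origin under its centre
Things that resemble listed ones, but are neither listed nor needed, are in the scene too. What is shaped like the sediment_bottle but yellow is not meant.

How it is judged:
By the outcome, as a careful person would: the job done as asked, in the order asked, and still so for the second after the job is handed in, with the robot touching nothing.
It also fails if it takes over 72 s, if anything falls off the work surface, if the arm or the gripper's body presses on something with over 40 N, if the wrist force passes 120 N, or if a joint passes its speed limit or range.

### The arm

A 7-joint arm with a two-finger parallel gripper is mounted at the origin on a cart in front of the work surface, level with it; the furniture and walls round the work are solid. World frame = base frame: x ahead of the robot, y to its left, z up, the work surface at z = 0. Lengths are in m, angles in rad, forces in N, time in s.
With the tool pointing down it reaches from about 0.425 to 1.025 m from the base axis. Payload 9.4 kg.
Tool frame: the origin (TCP) lies at the very end of the fingers, on their centre line; the grasp point (between the pads) lies 19 mm behind it (robot.grip_depth is the distance from the TCP to the grasp point, in m); z points along the fingers, y is the line along which they close (so a half turn about z gives the same grasp; the last joint's range is limited). The gripper opens to 85 mm and grips with 20 to 120 N. Pads are 22 mm wide; open, the fingers measure 114 mm over their backs; the gripper's body (76 mm by 85 mm) begins 54 mm behind the grasp point. The pads swing forward as they close: fully open they stand 13 mm farther back than shut.
Start: joints at [1.172, 0.599, -0.003, 1.599, 0.002, 0.943, -0.08], TCP at [0.229, -0.688, 0.231] pointing down, gripper open.
Joint ranges: [-2.57, 2.57], [-0.35, 1.97], [-1.29, 1.29], [0.11, 2.56], [-1.05, 4.19], [0.11, 1.86], [-2.63, 2.63]. Speed limits (rad/s): [2.22, 2.22, 3.01, 3.01, 3.14, 3.14, 3.14].

### API

Orientations are given as a 3x3 rotation matrix whose columns are the frame's x, y, z axes.
In Python, from workcell import robot gives the robot as it stands.
- The arm moves only by the tool play_rows, never from a script. Its argument "plan" is a list of rows, each an object with "gripper": the opening, from -1 (shut) to 1 (fully open); "delta_pos": the shift along the tool's x, y, z in m, a list of three; "delta_rot": the turn, a rotation vector about the tool's x, y, z in degrees, a list of three. In form: [{"gripper": gripper, "delta_pos": [tx, ty, tz], "delta_rot": [wx, wy, wz]}, ...]. A call has exactly 5 rows; each row is the pose to reach, as a shift and turn from the pose commanded when the call began, along the tool's axes at that moment; what a row does not reach only later rows make up. A row lasts 1/12 s, in which the tool goes at most 41.7 mm and 7.16 degrees, less where a joint would pass 70% of its speed; a pose out of reach is approached as far as the arm can. A call with a gripper value outside its range is refused whole. The fingers move at their own pace and stop on an object; "grip_force" is the grip in N (left out, the last holds). Time passes only in rows, so rows that repeat a pose let the fingers close, or fill a call up. It gives the time, the measured TCP pose, the force, the opening and the grip force at its end, in the units of the state.
- robot.state(): the state, without advancing time (a new reading comes with each control period).
- robot.snapshot(name): name is "scene" or "side" or "wrist"; returns a dict with "frame" (480x640x3 uint8, red, green, blue), "fx", "fy", "cx", "cy" (pixels), "view" (4x4, takes a point from world to camera coordinates); the wrist camera has in their place "T_tool_cam" (4x4, takes a point from camera to tool coordinates, whose origin is the TCP and whose axes are the flange's). Camera axes: x right, y down, z forward; pixel columns grow to the right and rows downward; lengths in m; the calibration is good to about 2 mm. A picture is of the moment at which its call begins: read the wrist's pose just before it. There is no depth.
- robot.hand_in(): hands the job in; it is judged then, once.
The state is a dict: "clock": time; "qpos": joint angles; "qd": joint speeds; "tau": joint torques, N m; "ee_pos": TCP position; "tcp_rot": TCP orientation; "contact_force": force on the tool from outside, world axes, zero at the start; "moment": the same for the moment, N m; "opening": finger opening in m; "grip_force": force on a finger pad.
Only numpy, scipy, OpenCV 4.12 (cv2) and the standard library are available. Lean on these libraries where they do the work, as an engineer would, in place of code of your own. Each camera call takes 0.05 s, during which the arm holds its last target. There are 200 camera calls.

## Working session

There is one attempt and no reset: what is moved stays moved. The work goes in short steps, Python scripts to look and compute and a tool call to move; the robot and the scene stay as the last step left them, time stands still between calls to the robot, and variables do not carry over. Pictures are saved under pics/ and viewed, at most 10 in all, crops included, and the job is handed in when it is done.

Besides the shell and the picture viewer there is one more tool, called after "Emit:" by a JSON object that holds its "fn" and its "kwargs". play_rows: Moves the arm, as the interface text tells. Its arguments: {"type":"object","properties":{"plan":{"type":"array"},"grip_force":{"type":"number"}},"required":["plan"]}

```bash
ls; mkdir -p pics; python3 - <<'E'
from workcell import robot
import cv2,numpy as np
s=robot.state();print(s)
for n in ("scene","side"):
    d=robot.snapshot(n);cv2.imwrite(f"pics/{n}0.png",d["frame"][:,:,::-1]);np.savez(f"pics/{n}0.npz",**d)
    print(n,d["fx"],d["fy"],d["cx"],d["cy"],d["view"])
E
```

```text
pics
{'clock': 0.0, 'qpos': array([ 1.17232289,  0.60009341, -0.00257215,  1.6001615 ,  0.00182229,
        0.94288971, -0.07978829]), 'qd': array([-0.00036355, -0.0009525 ,  0.00032933,  0.00218179,  0.00125114,
        0.0012002 ,  0.00098974]), 'tau': array([-8.39914975e-06, -7.76441145e+01,  1.56536747e+00, -2.58015132e+01,
        1.23830640e-02,  8.73702957e-03,  9.71589998e-06]), 'ee_pos': array([ 0.22912195, -0.68733094,  0.23042817]), 'tcp_rot': array([[ 9.48642096e-01,  3.16350728e-01, -6.24710291e-04],
       [ 3.16351312e-01, -9.48641047e-01,  1.41829570e-03],
       [-1.43946945e-04, -1.54308293e-03, -9.99998799e-01]]), 'contact_force': array([ 0.15408047, -0.28501877,  0.05348388]), 'moment': array([-0.01360883, -0.05487793, -0.03444363]), 'grip_force': 0.0, 'opening': 0.0854676044412765}
scene 476.02278922761906 476.02278922761906 323.1276909158599 244.55622090127756 [[-0.74660779 -0.66525368 -0.00378763  0.42952524]
 [-0.48834014  0.55190802 -0.67595964  0.33623321]
 [ 0.45177507 -0.50282708 -0.73692891  1.17794941]
 [ 0.          0.          0.          1.        ]]
side 443.56170225846046 443.56170225846046 314.3087685171977 236.4657756029615 [[-0.32506655 -0.94560869  0.01248783  0.19550321]
 [-0.82379598  0.27665737 -0.49479378  0.50984819]
 [ 0.46442645 -0.17112833 -0.86892069  1.25306335]
 [ 0.          0.          0.          1.        ]]
```

View pics/scene0.png

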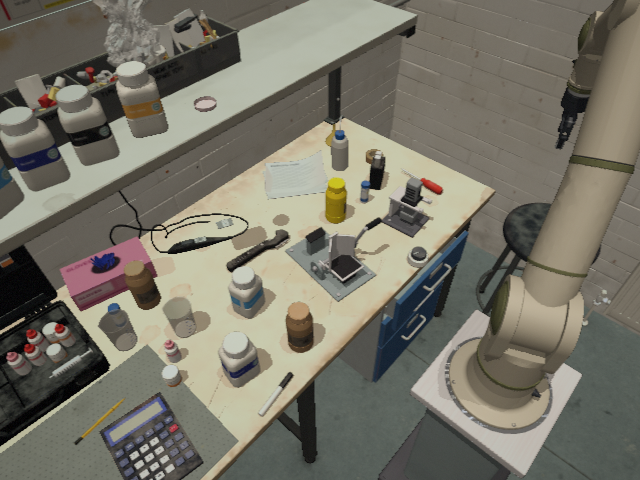

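View pics/side0.png

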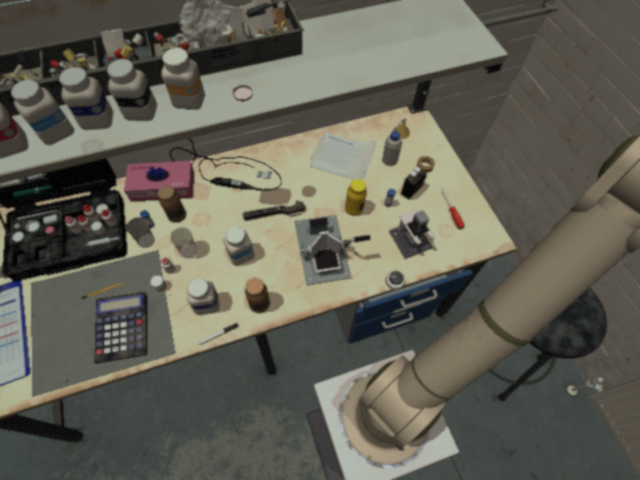

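```bash
cat > h.py <<'E'
import numpy as np,cv2
def ray(n,u,v,z,tag="0"):
    d=np.load(f"pics/{n}{tag}.npz");V=d["view"]
    r=V[:3,:3].T@np.array([(u-d["cx"])/d["fx"],(v-d["cy"])/d["fy"],1.]);c=-V[:3,:3].T@V[:3,3]
    return c+r*(z-c[2])/r[2]
def proj(n,P,tag="0"):
    d=np.load(f"pics/{n}{tag}.npz");V=d["view"]
    p=np.asarray(P)@V[:3,:3].T+V[:3,3];return np.c_[p[...,0]/p[...,2]*d["fx"]+d["cx"],p[...,1]/p[...,2]*d["fy"]+d["cy"]]
def crop(n,u,v,w,h,W,H,tag="0"):
    f=np.load(f"pics/{n}{tag}.npz")["frame"][v:v+h,u:u+w,::-1]
    return cv2.resize(f,(W,H),interpolation=cv2.INTER_CUBIC)
E
python3 - <<'E'
from h import *
a=np.hstack([crop("scene",282,205,105,100,420,400),crop("side",285,205,95,100,380,400)])
b=np.hstack([crop("scene",375,168,70,50,280,200),crop("side",385,200,60,62,194,200),crop("scene",270,295,60,62,194,200),crop("side",240,270,40,61,132,200)])
cv2.imwrite("pics/c1.png",np.vstack([a,b]))
for n,u,v,z in (("scene",330,262,0),("side",325,248,0),("scene",300,345,0),("side",258,305,0),("scene",405,220,0),("side",412,240,0)):print(n,ray(n,u,v,z))
E
```

```text
scene [ 0.56200624 -0.0163292   0.        ]
side [ 0.56246322 -0.02531517  0.        ]
scene [0.43298831 0.2508218  0.        ]
side [0.43653497 0.24646093 0.        ]
scene [ 0.49683106 -0.31552324  0.        ]
side [ 4.95869383e-01 -3.22039960e-01  2.22044605e-16]
```

View pics/c1.png

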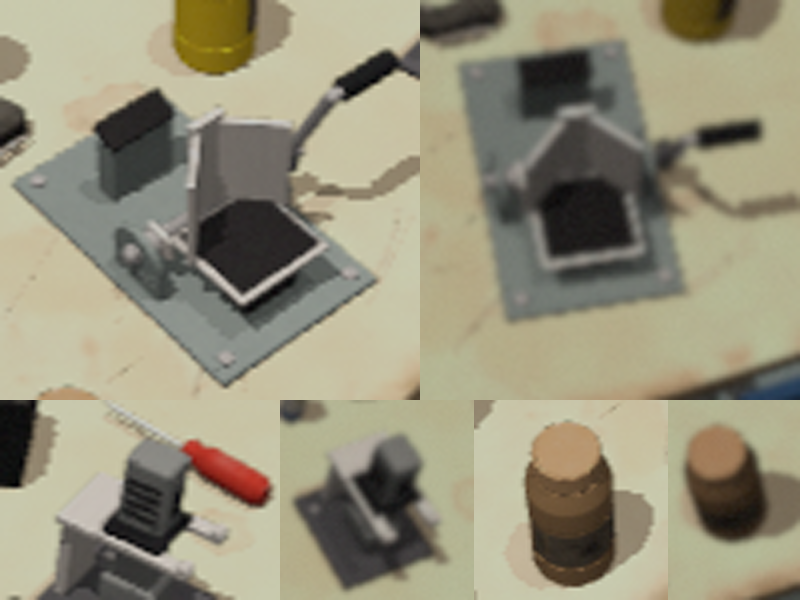

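```bash
cat >> h.py <<'E'
def tri(*obs,tag="0"):
    A=[];b=[]
    for n,u,v in obs:
        d=np.load(f"pics/{n}{tag}.npz");V=d["view"]
        for k,(p,c,f) in enumerate(((u,d["cx"],d["fx"]),(v,d["cy"],d["fy"]))):
            r=V[k]-(p-c)/f*V[2];A.append(r[:3]);b.append(-r[3])
    x,res,_,_=np.linalg.lstsq(np.array(A),np.array(b),rcond=None);return x
E
python3 - <<'E'
from h import *
from workcell import robot
w=robot.snapshot("wrist");print({k:w[k] for k in w if k!="frame"})
for c in ((285,250.75),(338.25,301.25),(376.25,275.5)):print("sc",ray("scene",*c,.008))
for c in ((295,221.25),(336.25,215.5),(350.75,277.5),(307.5,285.5)):print("si",ray("side",*c,.008))
S=lambda x,y:("scene",282+x/4,205+y/4);D=lambda x,y:("side",285+(x-420)/4,205+y/4)
print("lev in/out",tri(S(340,92),D(700,137)),tri(S(393,60),D(760,128)))
print("lev mid",tri(S(367,75),D(730,133)))
print("padfrontR",tri(S(325,245),D(640,253)),"padfrontL",tri(S(242,302),D(545,265)))
print("Vapex",tri(S(208,118),D(575,112)),"wallR top",tri(S(292,125),D(640,155)))
# bottle cap centre: scene (566,452), side (717,440) z .147
A=lambda x,y:("scene",270+(x-474)*60/194,295+(y-400)*.31);B=lambda x,y:("side",240+(x-668)*40/132,270+(y-400)*.305)
print("cap",ray(*A(566,451),.147),ray(*B(717,447),.147),tri(A(566,451),B(717,447)))
# scanner top, prong tips
H=lambda x,y:("scene",375+x/4,168+(y-400)/4);K=lambda x,y:("side",385+(x-280)*60/194,200+(y-400)*.31)
print("scan top",tri(H(160,455),K(403,448)),"tips",tri(H(220,527),K(430,511)),tri(H(185,568),K(391,535)),"z100",ray(*H(220,527),.1),ray(*K(430,511),.1),ray(*H(185,568),.1),ray(*K(391,535),.1))
print("tuples",H(60,518),H(115,480),K(330,447),K(365,433));
for q in (H(60,518),H(105,478),K(330,450),K(365,433)):print(ray(*q,.1))
E
```

```text
{'fx': 360.3675047622401, 'fy': 360.3675047622401, 'cx': 317.3707424046935, 'cy': 241.3259778722997, 'T_tool_cam': array([[-1.52813664e-04, -9.57786138e-01, -2.87481635e-01,
         7.22792741e-02],
       [ 9.99999964e-01, -2.10336894e-04,  1.69207687e-04,
        -2.21544650e-04],
       [-2.22532771e-04, -2.87481599e-01,  9.57786135e-01,
        -1.41555099e-01],
       [ 0.00000000e+00,  0.00000000e+00,  0.00000000e+00,
         1.00000000e+00]])}
sc [0.69078409 0.04624024 0.008     ]
sc [0.44541113 0.08212347 0.008     ]
sc [ 0.42202708 -0.06183725  0.008     ]
si [0.69271992 0.04057729 0.008     ]
si [ 0.66902218 -0.10551582  0.008     ]
si [ 0.42810009 -0.0668432   0.008     ]
si [0.44657361 0.07672007 0.008     ]
lev in/out [ 0.49518923 -0.09671582  0.13170441] [ 0.48379058 -0.14211368  0.13819124]
lev mid [ 0.48849912 -0.11870529  0.13678726]
padfrontR [ 0.45312875 -0.03586028  0.0489448 ] padfrontL [0.46901843 0.03884094 0.04216623]
Vapex [ 0.54424627 -0.01022883  0.13843195] wallR top [ 0.49566273 -0.0456344   0.1355237 ]
cap [0.43581858 0.24479519 0.147     ] [0.44210266 0.23953684 0.147     ] [0.44463575 0.23906976 0.1352607 ]
scan top [ 0.49228452 -0.32340888  0.16215682] tips [ 0.44255212 -0.34341761  0.1066224 ] [ 0.44143369 -0.30280409  0.08934395] z100 [ 0.44091132 -0.34882814  0.1       ] [ 0.45030153 -0.34722274  0.1       ] [ 0.43528723 -0.29201579  0.1       ] [ 0.43779385 -0.29810516  0.1       ]
tuples ('scene', 390.0, 197.5) ('scene', 403.75, 188.0) ('side', 400.4639175257732, 214.57) ('side', 411.2886597938144, 210.23)
[ 0.54016509 -0.27505909  0.1       ]
[ 0.54157492 -0.33733526  0.1       ]
[ 0.54835826 -0.28220829  0.1       ]
[ 0.55588149 -0.32521951  0.1       ]
```

Emit:
{"fn": "play_rows", "kwargs": {"plan": [{"gripper":1,"delta_pos":[0.026,-0.026,-0.015],"delta_rot":[0,0,0]},{"gripper":1,"delta_pos":[0.053,-0.053,-0.03],"delta_rot":[0,0,0]},{"gripper":1,"delta_pos":[0.08,-0.08,-0.045],"delta_rot":[0,0,0]},{"gripper":1,"delta_pos":[0.107,-0.107,-0.06],"delta_rot":[0,0,0]},{"gripper":1,"delta_pos":[0.134,-0.133,-0.075],"delta_rot":[0,0,0]}]}}

```text
clock: 0.57
ee_pos: [0.3147, -0.5173, 0.3066]
tcp_rot: [[0.949, 0.316, -0.0], [0.316, -0.949, 0.001], [-0.0, -0.001, -1.0]]
contact_force: [1.3, -0.9, 0.7]
opening: 0.0856
grip_force: 0.0
```

Emit:
{"fn": "play_rows", "kwargs": {"plan": [{"gripper":1,"delta_pos":[0.03,-0.03,-0.017],"delta_rot":[0,0,0]},{"gripper":1,"delta_pos":[0.06,-0.06,-0.034],"delta_rot":[0,0,0]},{"gripper":1,"delta_pos":[0.09,-0.09,-0.05],"delta_rot":[0,0,0]},{"gripper":1,"delta_pos":[0.134,-0.133,-0.075],"delta_rot":[0,0,0]},{"gripper":1,"delta_pos":[0.134,-0.133,-0.075],"delta_rot":[0,0,0]}]}}

```text
clock: 0.98
ee_pos: [0.4002, -0.3481, 0.3823]
tcp_rot: [[0.948, 0.317, 0.0], [0.317, -0.948, -0.0], [0.0, 0.0, -1.0]]
contact_force: [0.2, 0.3, 0.1]
opening: 0.0851
grip_force: 0.0
```

```bash
cat >> h.py <<'E'
def wsnap(tag):
    from workcell import robot
    s=robot.state();d=robot.snapshot("wrist");T=np.eye(4);T[:3,:3]=s["tcp_rot"];T[:3,3]=s["ee_pos"]
    d["view"]=np.linalg.inv(T@d.pop("T_tool_cam"));np.savez(f"pics/wrist{tag}.npz",**d)
    cv2.imwrite(f"pics/wrist{tag}.png",d["frame"][:,:,::-1]);return s
E
python3 - <<'E'
from h import *
s=wsnap("1");print(s["clock"],s["ee_pos"],s["tcp_rot"],s["qpos"])
E
```

```text
0.9833 [ 0.40021033 -0.34812247  0.3822703 ] [[ 9.48302684e-01  3.17367032e-01  4.32187877e-04]
 [ 3.17367078e-01 -9.48302766e-01 -4.05379613e-05]
 [ 3.96979547e-04  1.75604461e-04 -9.99999906e-01]] [ 0.67861052  0.2152197  -0.08621298  1.84141926  0.02055598  1.08543507
 -0.66305162]
```

View pics/wrist1.png

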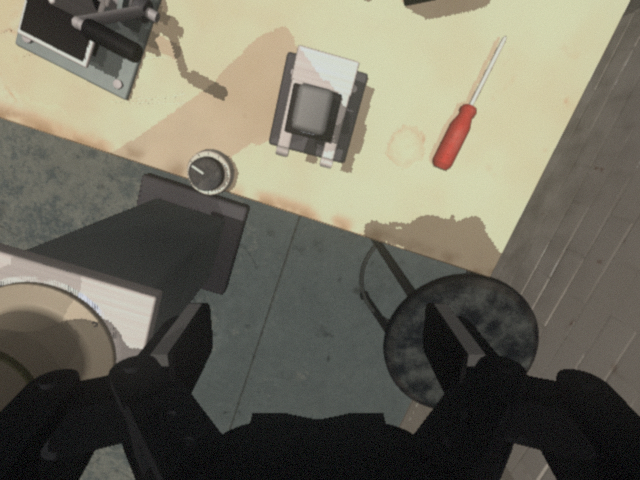

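```bash
python3 - <<'E'
from h import *
f=crop("wrist",255,30,130,140,560,600,"1")
g=crop("scene",265,290,70,70,240,240)
o=np.zeros((600,800,3),np.uint8);o[:,:560]=f;o[:240,560:]=g;o[240:480,560:]=crop("side",235,265,50,50,240,240)
cv2.imwrite("pics/c2.png",o)
for q,z in (((314,109),.172),((282,153),.1),((328,161),.1),((301,48),.1),((357,67),.1)):print(ray("wrist",*q,z,"1"))
E
```

```text
[ 0.48796615 -0.31537825  0.172     ]
[ 0.43538765 -0.29359935  0.1       ]
[ 0.44360915 -0.34640994  0.1       ]
[ 0.54516143 -0.28128089  0.1       ]
[ 0.54676231 -0.343819    0.1       ]
```

View pics/c2.png

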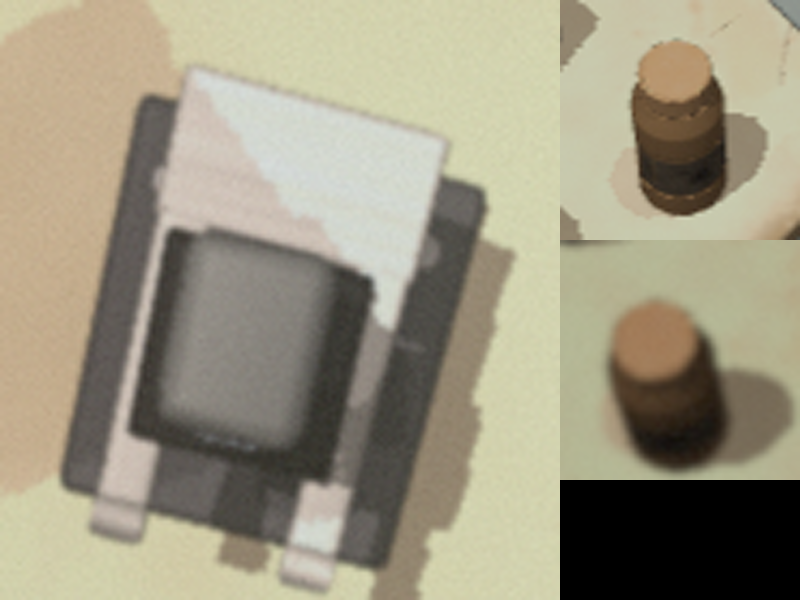

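```bash
python3 - <<'E'
from h import *
w=lambda x,y,z:ray("wrist",255+x*130/560,30+y*140/600,z,"1")
for n,pts,z in(("collar",[(170,230),(372,278),(330,482),(130,435)],.107),("griptop",[(200,228),(335,262),(298,450),(160,418)],.172),("tips",[(115,537),(305,588)],.102),("cross",[(190,68),(447,140)],.1)):
    P=np.array([w(*p,z) for p in pts]);print(n,P.round(4)[:,:2].tolist(),P.mean(0))
    d=P[1]-P[0];print("lateral ang",np.degrees(np.arctan2(d[0],-d[1])),np.linalg.norm(d))
E
```

```text
collar [[0.5091, -0.2858], [0.5145, -0.337], [0.4644, -0.3433], [0.4592, -0.2907]] [ 0.48679166 -0.31422017  0.107     ]
lateral ang 6.017568035548738 0.05149161449118279
griptop [[0.5051, -0.2978], [0.5078, -0.3267], [0.4693, -0.3316], [0.4661, -0.3012]] [ 0.48707309 -0.31432095  0.172     ]
lateral ang 5.313736944760699 0.029078484149799265
tips [[0.433, -0.2942], [0.4363, -0.3462]] [ 0.43465668 -0.32017129  0.102     ]
lateral ang 3.6602812739393515 0.05212877361163784
cross [[0.5465, -0.2788], [0.5513, -0.3441]] [ 0.54889125 -0.31145618  0.1       ]
lateral ang 4.258496928997659 0.06555865948334194
```

Emit:
{"fn": "play_rows", "kwargs": {"plan": [{"gripper":1,"delta_pos":[0.02,-0.03,-0.005],"delta_rot":[0,0,0]},{"gripper":1,"delta_pos":[0.04,-0.06,-0.01],"delta_rot":[0,0,0]},{"gripper":1,"delta_pos":[0.06,-0.09,-0.015],"delta_rot":[0,0,0]},{"gripper":1,"delta_pos":[0.08,-0.12,-0.02],"delta_rot":[0,0,0]},{"gripper":1,"delta_pos":[0.1,-0.15,-0.025],"delta_rot":[0,0,0]}]}}

```text
clock: 1.45
ee_pos: [0.4468, -0.1753, 0.4064]
tcp_rot: [[0.949, 0.316, -0.0], [0.316, -0.949, -0.0], [-0.0, 0.0, -1.0]]
contact_force: [0.4, 0.3, -0.2]
opening: 0.0855
grip_force: 0.0
```

Emit:
{"fn": "play_rows", "kwargs": {"plan": [{"gripper":1,"delta_pos":[0.02,-0.03,-0.005],"delta_rot":[0,0,0]},{"gripper":1,"delta_pos":[0.04,-0.06,-0.01],"delta_rot":[0,0,0]},{"gripper":1,"delta_pos":[0.06,-0.09,-0.015],"delta_rot":[0,0,0]},{"gripper":1,"delta_pos":[0.08,-0.12,-0.02],"delta_rot":[0,0,0]},{"gripper":1,"delta_pos":[0.1,-0.15,-0.025],"delta_rot":[0,0,0]}]}}

```text
clock: 1.87
ee_pos: [0.4942, -0.0014, 0.4315]
tcp_rot: [[0.949, 0.316, 0.0], [0.316, -0.949, -0.0], [-0.0, 0.0, -1.0]]
contact_force: [0.4, -0.3, 0.4]
opening: 0.0853
grip_force: 0.0
```

Emit:
{"fn": "play_rows", "kwargs": {"plan": [{"gripper":1,"delta_pos":[0.02,-0.025,-0.003],"delta_rot":[0,0,0]},{"gripper":1,"delta_pos":[0.035,-0.05,-0.005],"delta_rot":[0,0,0]},{"gripper":1,"delta_pos":[0.05,-0.068,-0.008],"delta_rot":[0,0,0]},{"gripper":1,"delta_pos":[0.05,-0.068,-0.008],"delta_rot":[0,0,0]},{"gripper":1,"delta_pos":[0.05,-0.068,-0.008],"delta_rot":[0,0,0]}]}}

```text
clock: 2.28
ee_pos: [0.5203, 0.0784, 0.4388]
tcp_rot: [[0.948, 0.319, -0.001], [0.319, -0.948, 0.0], [-0.001, -0.0, -1.0]]
contact_force: [0.3, 0.1, -0.2]
opening: 0.0859
grip_force: 0.0
```

```bash
python3 - <<'E'
from h import *
s=wsnap("2");print(s["clock"],s["ee_pos"],s["qpos"])
for n in("scene","side"):
    V=np.load(f"pics/{n}0.npz")["view"];print(-V[:3,:3].T@V[:3,3])
E
```

```text
2.2833 [0.5202565  0.07839029 0.43881568] [ 0.06614604  0.19225428 -0.39380417  1.7428033   0.07770889  1.22260712
 -1.5941952 ]
[-0.04728511  0.6924783   1.09697194]
[-0.09839333  0.25825091  1.33864097]
```

View pics/wrist2.png

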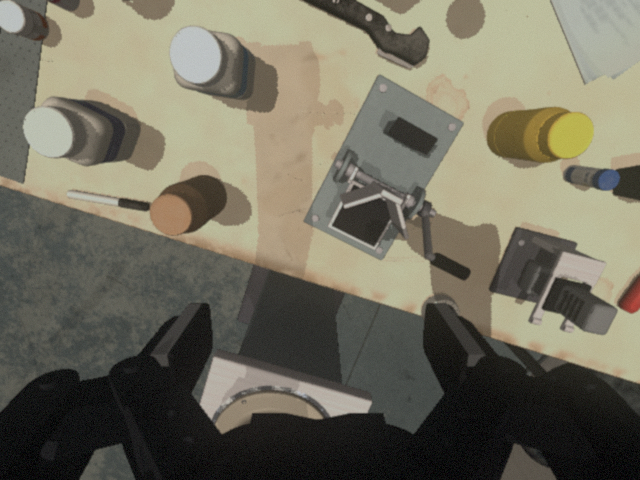

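```bash
python3 - <<'E'
from h import *
o=np.zeros((600,800,3),np.uint8)
o[:,:480]=crop("wrist",300,70,176,220,480,600,"2")
o[:200,480:680]=crop("wrist",140,165,70,70,200,200,"2")
c=(ray("wrist",172,213,.147,"2")+ray("scene",*(270+(566-474)*60/194,295+51*.31),.147)+ray("side",*(240+49*40/132,270+47*.305),.147))/3
print(ray("wrist",172,213,.147,"2"),c)
ph=np.radians(np.arange(60,300,.75));z=np.linspace(.125,.0,130)
P,Z=np.meshgrid(ph,z)
for k,n in enumerate(("scene","side")):
    d=np.load(f"pics/{n}0.npz");X=np.stack([c[0]+.034*np.cos(P),c[1]+.034*np.sin(P),Z],-1).reshape(-1,3)
    m=proj(n,X).astype(np.float32).reshape(130,320,2)
    o[220+k*140:350+k*140,480:800]=cv2.remap(d["frame"],m[...,0],m[...,1],cv2.INTER_LINEAR)[:,:,::-1]
for a in (90,120,150,180,210,240,270):cv2.line(o,(480+int((a-60)/.75),500),(480+int((a-60)/.75),515),(255,255,255),1)
cv2.imwrite("pics/c3.png",o)
E
```

```text
[0.44277458 0.2407393  0.147     ] [0.44023194 0.24169044 0.147     ]
```

View pics/c3.png

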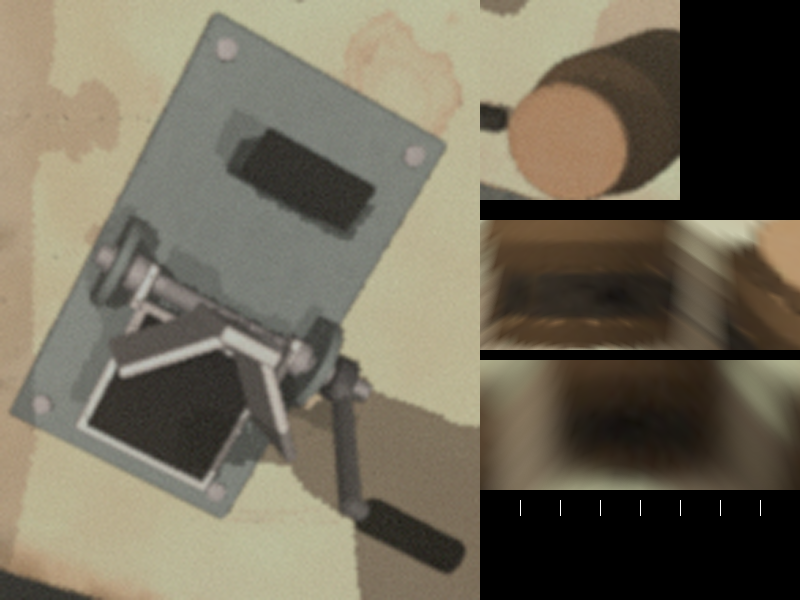

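```bash
cat >> h.py <<'E'
def prof(n,c,tag,ph,z0=0,r=.034):
    d=np.load(f"pics/{n}{tag}.npz");out=[]
    for lo,hi in((.038,.074),(.085,.105),(.008,.025)):
        P,Z=np.meshgrid(np.radians(ph),np.linspace(lo,hi,12)+z0)
        m=proj(n,np.stack([c[0]+r*np.cos(P),c[1]+r*np.sin(P),Z],-1).reshape(-1,3),tag).astype(np.float32).reshape(12,-1,2)
        out.append(cv2.remap(d["frame"],m[...,0],m[...,1],cv2.INTER_LINEAR).astype(float).mean(0))
    return out
E
python3 - <<'E'
from h import *
c=(.4425,.241);ph=np.arange(50,290,8)
for n in("scene","side"):
    a,b,e=prof(n,c,"0",ph);print(n)
    for i,p in enumerate(ph):print(p,a[i].round().astype(int),b[i].round().astype(int),e[i].round().astype(int))
W=lambda x,y,z:ray("wrist",300+x*176/480,70+y*220/600,z,"2")
pl=np.array([W(*p,.008) for p in((215,12),(447,147),(222,518),(10,412))]);print("plate",pl.round(4)[:,:2].tolist(),pl.mean(0))
e=(pl[0]+pl[1]-pl[2]-pl[3]);print("yaw",np.degrees(np.arctan2(e[1],e[0])),np.linalg.norm(e)/2);e=pl[0]+pl[3]-pl[1]-pl[2];print(np.degrees(np.arctan2(-e[0],e[1])),np.linalg.norm(e)/2)
print("lever",W(362,505,.142),W(465,555,.142),"pad front",W(80,428,.054),W(208,488,.054),"hingeballs",W(105,257,.042),W(362,390,.042))
E
```

```text
scene
50 [176 170 142] [174 170 142] [175 160 135]
58 [172 164 137] [167 162 134] [169 155 129]
66 [150 137 112] [137 126 100] [138 122  99]
74 [101  86  66] [106  90  66] [111  94  71]
82 [59 48 36] [87 66 44] [90 71 49]
90 [51 43 34] [87 66 44] [84 65 44]
98 [55 46 34] [88 66 44] [80 61 40]
106 [57 48 37] [88 67 45] [85 64 43]
114 [54 46 37] [87 66 44] [86 66 44]
122 [54 46 36] [87 66 44] [86 66 44]
130 [52 44 35] [85 65 43] [77 59 39]
138 [50 42 33] [84 64 42] [75 57 38]
146 [47 40 31] [81 62 41] [82 63 43]
154 [42 36 28] [80 61 40] [72 55 37]
162 [38 32 26] [77 58 39] [69 52 35]
170 [37 31 24] [74 56 37] [70 53 35]
178 [40 34 27] [72 54 36] [65 49 33]
186 [44 37 29] [70 53 35] [61 47 30]
194 [47 39 30] [69 52 35] [59 45 30]
202 [47 39 30] [73 57 39] [56 42 28]
210 [55 47 37] [89 76 56] [70 58 44]
218 [76 66 52] [105  94  71] [77 66 52]
226 [83 72 57] [113 103  80] [76 67 54]
234 [79 67 52] [112 101  78] [64 57 47]
242 [77 63 46] [107  95  73] [39 35 28]
250 [73 55 37] [101  89  68] [51 42 32]
258 [79 60 40] [98 85 64] [62 47 33]
266 [83 63 43] [126 103  75] [63 47 31]
274 [85 65 
[... 999 characters left out ...]
66 56 43]
242 [65 56 42] [73 64 50] [71 60 47]
250 [80 70 55] [103  98  77] [77 67 53]
258 [90 79 63] [129 127 101] [85 74 59]
266 [98 88 71] [136 135 107] [88 78 61]
274 [104  97  78] [132 130 104] [86 76 60]
282 [102  97  77] [127 124 100] [77 67 53]
plate [[0.6946, 0.0428], [0.6716, -0.104], [0.4289, -0.0658], [0.4511, 0.079]] [ 0.56153196 -0.01198452  0.008     ]
yaw -8.685658553522686 0.24590074765522804
-8.812472343659177 0.14756872329952547
lever [ 0.49337786 -0.08677305  0.142     ] [ 0.48585923 -0.14375833  0.142     ] pad front [0.46587007 0.04136072 0.054     ] [ 0.45589425 -0.03833998  0.054     ] hingeballs [0.55694382 0.05831586 0.042     ] [ 0.53396288 -0.10219447  0.042     ]
```

Emit:
{"fn": "play_rows", "kwargs": {"plan": [{"gripper":1,"delta_pos":[-0.002,-0.018,0.02],"delta_rot":[0,0,-6.4]},{"gripper":1,"delta_pos":[-0.005,-0.036,0.04],"delta_rot":[0,0,-12.8]},{"gripper":1,"delta_pos":[-0.007,-0.054,0.06],"delta_rot":[0,0,-19.2]},{"gripper":1,"delta_pos":[-0.01,-0.072,0.08],"delta_rot":[0,0,-25.6]},{"gripper":1,"delta_pos":[-0.012,-0.09,0.1],"delta_rot":[0,0,-32]}]}}

```text
clock: 2.75
ee_pos: [0.4797, 0.1577, 0.3384]
tcp_rot: [[0.635, 0.773, 0.0], [0.773, -0.635, -0.001], [-0.001, 0.001, -1.0]]
contact_force: [0.1, 0.2, 0.2]
opening: 0.0855
grip_force: 0.0
```

```bash
cat >> h.py <<'E'
def go(x,y,z,psi=None,R=None):
    from workcell import robot
    from scipy.spatial.transform import Rotation as Q
    s=robot.state();R0=s["tcp_rot"]
    if R is None:
        p=np.radians(psi);R=np.array([[np.cos(p),np.sin(p),0],[np.sin(p),-np.cos(p),0],[0,0,-1]])
    print("t",round(s["clock"],2),"pos",s["ee_pos"].round(4),"psi",np.degrees(np.arctan2(R0[1,0],R0[0,0])).round(2),"q",s["qpos"].round(2),"F",s["contact_force"].round(1),"open",s["opening"],s["grip_force"])
    print("dpos mm",(1000*R0.T@(np.array([x,y,z])-s["ee_pos"])).round(1),"drot",Q.from_matrix(R0.T@R).as_rotvec(degrees=True).round(2))
E
python3 - <<'E'
from h import *
go(.4425,.241,.19,50)
for u,v in((52,133),(198,56)):print(ray("wrist",u,v,.143,"2"))
E
```

```text
t 2.75 pos [0.4797 0.1577 0.3384] psi 50.6 q [-0.    0.25 -0.53  1.94  0.15  0.99 -1.29] F [0.1 0.2 0.2] open 0.08552853508998927 0.0
dpos mm [ 40.8 -81.7 148.3] drot [0.04 0.03 0.6 ]
[0.49042368 0.39399852 0.143     ]
[0.62365199 0.25159505 0.143     ]
```

Emit:
{"fn": "play_rows", "kwargs": {"plan": [{"gripper":1,"delta_pos":[0.009,-0.018,0.03],"delta_rot":[0,0,0]},{"gripper":1,"delta_pos":[0.018,-0.036,0.06],"delta_rot":[0,0,0]},{"gripper":1,"delta_pos":[0.027,-0.054,0.09],"delta_rot":[0,0,0]},{"gripper":1,"delta_pos":[0.036,-0.072,0.12],"delta_rot":[0,0,0]},{"gripper":1,"delta_pos":[0.041,-0.082,0.148],"delta_rot":[0,0,0]}]}}

```text
clock: 3.17
ee_pos: [0.4425, 0.2429, 0.1899]
tcp_rot: [[0.637, 0.771, -0.0], [0.771, -0.637, 0.0], [0.0, -0.0, -1.0]]
contact_force: [1.2, 0.4, 0.2]
opening: 0.0853
grip_force: 0.0
```

Emit:
{"fn": "play_rows", "kwargs": {"plan": [{"gripper":1,"delta_pos":[0,0,0],"delta_rot":[0,0,0]},{"gripper":1,"delta_pos":[0,0,0.02],"delta_rot":[0,0,0]},{"gripper":1,"delta_pos":[0,0,0.045],"delta_rot":[0,0,0]},{"gripper":1,"delta_pos":[0,0,0.068],"delta_rot":[0,0,0]},{"gripper":1,"delta_pos":[0,0,0.068],"delta_rot":[0,0,0]}]}}

```text
clock: 3.58
ee_pos: [0.4429, 0.2402, 0.1212]
tcp_rot: [[0.638, 0.77, -0.003], [0.77, -0.638, -0.003], [-0.005, -0.0, -1.0]]
contact_force: [-0.1, -0.1, -0.6]
opening: 0.0855
grip_force: 0.0
```

```bash
python3 - <<'E'
from h import *
from workcell import robot
go(.4425,.241,.122,50);print(robot.grip_depth)
wsnap("3")
E
```

```text
t 3.58 pos [0.4429 0.2402 0.1212] psi 50.33 q [-0.32  0.53 -0.4   2.18  0.42  0.51 -1.74] F [-0.1 -0.1 -0.6] open 0.08551166455449766 0.0
dpos mm [ 0.3 -0.9 -0.8] drot [-0.01  0.26  0.33]
0.0187
```

View pics/wrist3.png

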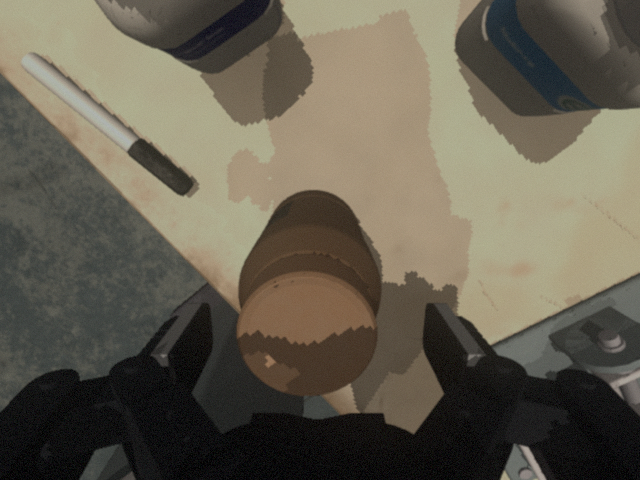

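```bash
python3 - <<'E'
from h import *
c=ray("wrist",307,333,.147,"3");print(c)
ph=np.arange(0,112,6)
a,b,e=prof("wrist",c[:2],"3",ph)
for i,p in enumerate(ph):print(p,a[i].round().astype(int),b[i].round().astype(int),e[i].round().astype(int))
E
```

```text
[0.4415655  0.24545201 0.147     ]
0 [99 86 70] [89 78 64] [161 143 120]
6 [68 58 44] [56 46 34] [161 144 119]
12 [64 52 40] [57 46 35] [160 144 119]
18 [64 52 40] [60 48 37] [162 146 121]
24 [64 52 40] [61 50 38] [161 144 119]
30 [64 52 39] [61 50 37] [161 144 120]
36 [64 53 39] [62 50 38] [164 146 122]
42 [66 53 41] [62 50 37] [163 146 121]
48 [67 55 42] [64 51 39] [165 148 123]
54 [68 55 42] [64 52 39] [162 145 120]
60 [68 55 42] [66 53 41] [164 146 121]
66 [68 56 43] [65 53 40] [163 146 122]
72 [64 54 42] [58 50 39] [163 146 121]
78 [71 61 48] [58 50 39] [162 146 122]
84 [85 74 58] [54 47 37] [161 144 120]
90 [143 131 108] [138 135 111] [162 146 121]
96 [170 163 136] [172 170 142] [162 145 121]
102 [172 168 140] [172 170 141] [164 150 124]
108 [171 169 140] [172 170 141] [171 165 137]
```

Emit:
{"fn": "play_rows", "kwargs": {"plan": [{"gripper":-0.2,"delta_pos":[0,0,0],"delta_rot":[0,0,0]},{"gripper":-0.5,"delta_pos":[0,0,0],"delta_rot":[0,0,0]},{"gripper":-1,"delta_pos":[0,0,0],"delta_rot":[0,0,0]},{"gripper":-1,"delta_pos":[0,0,0],"delta_rot":[0,0,0]},{"gripper":-1,"delta_pos":[0,0,0],"delta_rot":[0,0,0]}], "grip_force": 40}}

```text
clock: 4.05
ee_pos: [0.4441, 0.2434, 0.1251]
tcp_rot: [[0.637, 0.771, 0.003], [0.771, -0.637, 0.001], [0.003, 0.001, -1.0]]
contact_force: [-0.4, 0.1, 8.6]
opening: 0.0512
grip_force: 40.4
```

Emit:
{"fn": "play_rows", "kwargs": {"plan": [{"gripper":-1,"delta_pos":[0,0,0],"delta_rot":[0,0,0]},{"gripper":-1,"delta_pos":[0,0,0],"delta_rot":[0,0,0]},{"gripper":-1,"delta_pos":[0,0,0],"delta_rot":[0,0,0]},{"gripper":-1,"delta_pos":[0,0,0],"delta_rot":[0,0,0]},{"gripper":-1,"delta_pos":[0,0,0],"delta_rot":[0,0,0]}]}}

```text
clock: 4.47
ee_pos: [0.4441, 0.2434, 0.1251]
tcp_rot: [[0.637, 0.771, 0.003], [0.771, -0.637, 0.001], [0.003, 0.001, -1.0]]
contact_force: [-1.0, -0.7, 8.7]
opening: 0.0513
grip_force: 40.4
```

```bash
python3 - <<'E'
from h import *
c=np.array([.4425,.243])
u=np.array([.637,.771])
for z in(0,.034,.079,.127):print(z,proj("wrist",np.array([[*(c+.034*u),z]]),"3"))
print(ray("wrist",315,192,0,"3"),ray("wrist",307,333,.147,"3"))
E
```

```text
0 [[315.25207745 184.98679914]]
0.034 [[314.94772852 192.59778625]]
0.079 [[314.38152611 206.75705806]]
0.127 [[313.39487746 231.43061319]]
[0.4607439  0.26540145 0.        ] [0.4415655  0.24545201 0.147     ]
```

Emit:
{"fn": "play_rows", "kwargs": {"plan": [{"gripper":-1,"delta_pos":[0,0,-0.02],"delta_rot":[0,0,0]},{"gripper":-1,"delta_pos":[0,0,-0.04],"delta_rot":[0,0,0]},{"gripper":-1,"delta_pos":[0,0,-0.07],"delta_rot":[0,0,0]},{"gripper":-1,"delta_pos":[0,0,-0.1],"delta_rot":[0,0,0]},{"gripper":-1,"delta_pos":[0,0,-0.1],"delta_rot":[0,0,0]}]}}

```text
clock: 4.88
ee_pos: [0.4449, 0.2442, 0.2287]
tcp_rot: [[0.637, 0.771, 0.007], [0.771, -0.637, 0.004], [0.007, 0.003, -1.0]]
contact_force: [1.2, 1.2, -5.0]
opening: 0.0507
grip_force: 45.0
```

```bash
python3 - <<'E'
from h import *
from workcell import robot
s=wsnap("4");go(.4425,.243,.2,50)
for n in("scene","side"):
    d=robot.snapshot(n);np.savez(f"pics/{n}4.npz",**d)
z=s["ee_pos"]
o=np.zeros((600,800,3),np.uint8)
p=proj("scene",np.array([[z[0],z[1],z[2]-.07]]),"4")[0].astype(int);o[:300,:400]=crop("scene",p[0]-60,p[1]-45,120,90,400,300,"4")
p=proj("side",np.array([[z[0],z[1],z[2]-.07]]),"4")[0].astype(int);o[:300,400:]=crop("side",p[0]-60,p[1]-45,120,90,400,300,"4")
o[300:,:400]=crop("wrist",217,160,200,150,400,300,"4");o[300:,400:]=crop("wrist",217,160,200,150,400,300,"3")
cv2.imwrite("pics/c4.png",o)
E
```

```text
t 4.93 pos [0.4445 0.2435 0.2264] psi 50.4 q [-0.22  0.38 -0.52  2.08  0.28  0.74 -1.61] F [-0.4  0.2 -4.7] open 0.051003169934923265 44.94197874359088
dpos mm [-1.8 -1.3 26.4] drot [ 0.14 -0.32  0.4 ]
```

View pics/c4.png

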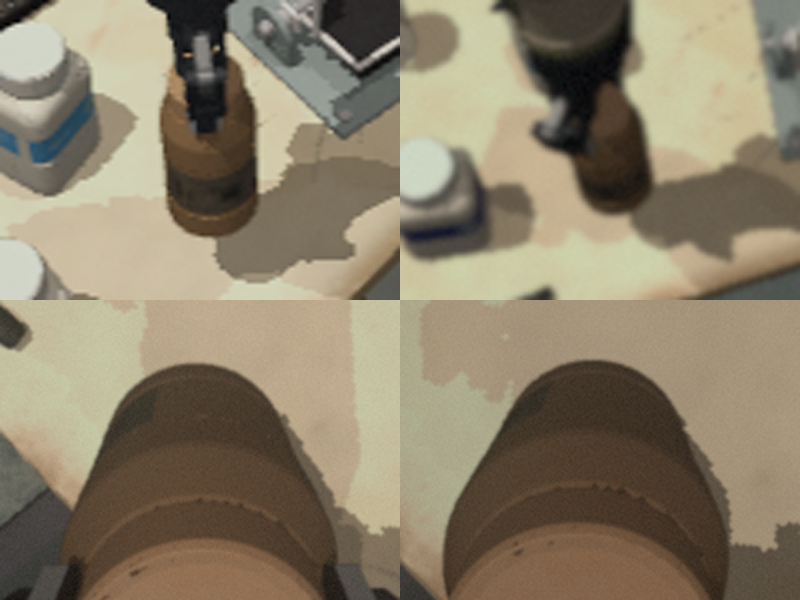

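```bash
python3 - <<'E'
from h import *
d=np.load("pics/wrist4.npz");s=(.4445,.2435);z0=.2264-.125
ph=np.arange(20,150,5)
for dv in(0,5):
  print("shift",dv)
  for z in (.085,.075,.065,.055,.045,.038):
    X=np.c_[s[0]+.034*np.cos(np.radians(ph)),s[1]+.034*np.sin(np.radians(ph)),np.full(len(ph),z+z0)]
    m=proj("wrist",X,"4").astype(np.float32);m[:,1]+=dv
    print(z,cv2.remap(d["frame"].mean(2).astype(np.float32),m[:,:1],m[:,1:],cv2.INTER_LINEAR).ravel().round().astype(int))
print(ph)
for n,r in(("scene",(40,260)),("side",(100,260))):
    ph=np.arange(*r,6);a,b,e=prof(n,s,"4",ph,z0);print(n)
    print(np.c_[ph,a.mean(1),b.mean(1)].round().astype(int).T)
E
```

```text
shift 0
0.085 [56 58 58 60 56 60 59 58 62 65 61 54 52 54 57 57 59 60 70 86 68 60 65 70
 68 67]
0.075 [57 58 57 64 63 59 61 59 62 67 61 55 53 54 52 49 48 53 58 68 65 59 64 71
 71 69]
0.065 [58 56 60 60 58 62 62 61 63 63 62 58 56 53 52 50 50 55 55 57 66 64 62 65
 71 69]
0.055 [62 59 59 60 60 61 64 60 65 58 64 60 55 53 54 51 53 53 56 56 57 60 61 63
 72 72]
0.045 [63 62 63 67 63 64 63 62 62 65 63 62 56 53 54 51 53 50 52 55 54 58 59 62
 70 71]
0.038 [61 59 62 65 66 68 66 69 67 72 70 64 58 58 56 56 52 53 55 51 57 55 63 61
 62 71]
shift 5
0.085 [58 56 57 65 57 58 67 61 58 64 65 60 62 62 62 64 60 60 57 59 64 71 70 68
 67 69]
0.075 [58 58 59 58 55 61 59 62 61 61 61 59 59 64 61 60 66 59 58 59 61 65 71 72
 69 67]
0.065 [57 59 56 58 59 61 59 62 61 62 61 62 52 54 52 56 59 61 60 58 60 64 67 69
 68 71]
0.055 [55 57 59 60 59 62 64 64 60 62 63 63 53 54 55 52 49 54 60 60 59 62 64 72
 70 69]
0.045 [59 59 60 57 59 60 59 60 66 61 57 62 52 53 55 50 50 52 52 60 59 60 63 68
 73 70]
0.038 [60 59 60 60 62 59 63 57 62 58 64 64 54 53 54 52 49 51 52 54 59 60 61 63
 71 73]
[ 20  25  30  35  40  45  50  55  60  65
[... 183 characters left out ...]
6 202 208 214 220 226 232 238 244 250
  256]
 [196 197 197 196 192 180 151  87  55  48  44  49  49  47  49  49  48  46
   44  40  37  35  33  34  37  39  40  41  41  45  51  53  51  51  52  53
   55]
 [198 198 198 196 193 186 164 104  69  68  69  68  69  68  68  67  66  65
   65  62  57  54  53  54  54  54  55  54  52  51  50  49  49  50  49  51
   54]]
side
[[100 106 112 118 124 130 136 142 148 154 160 166 172 178 184 190 196 202
  208 214 220 226 232 238 244 250 256]
 [161 155 143 120  90  60  41  34  32  30  28  27  27  28  29  28  30  29
   30  29  27  29  31  35  42  52  60]
 [ 86 114 127 122 102  73  53  47  46  45  41  39  40  41  42  40  40  41
   37  36  36  37  38  39  43  50  56]]
```

Emit:
{"fn": "play_rows", "kwargs": {"plan": [{"gripper":-1,"delta_pos":[-0.015,0.011,-0.008],"delta_rot":[0,0,5]},{"gripper":-1,"delta_pos":[-0.035,0.025,-0.018],"delta_rot":[0,0,10]},{"gripper":-1,"delta_pos":[-0.06,0.043,-0.03],"delta_rot":[0,0,16]},{"gripper":-1,"delta_pos":[-0.085,0.06,-0.042],"delta_rot":[0,0,22]},{"gripper":-1,"delta_pos":[-0.11,0.078,-0.054],"delta_rot":[0,0,28]}]}}

```text
clock: 5.45
ee_pos: [0.4319, 0.1068, 0.2762]
tcp_rot: [[0.926, 0.378, -0.003], [0.378, -0.926, -0.001], [-0.003, -0.001, -1.0]]
contact_force: [-0.0, -0.0, -3.9]
opening: 0.0512
grip_force: 44.9
```

```bash
python3 - <<'E'
from h import *
go(.43,.05,.30,0)
E
```

```text
t 5.45 pos [0.4319 0.1068 0.2762] psi 22.19 q [-0.03  0.23 -0.41  2.14  0.13  0.8  -1.7 ] F [-0.  -0.  -3.9] open 0.05123659509077511 44.94072992078145
dpos mm [-23.3  51.9 -23.7] drot [1.000e-02 1.900e-01 2.219e+01]
```

Emit:
{"fn": "play_rows", "kwargs": {"plan": [{"gripper":-1,"delta_pos":[-0.006,0.013,-0.006],"delta_rot":[0,0,6]},{"gripper":-1,"delta_pos":[-0.012,0.026,-0.012],"delta_rot":[0,0,12]},{"gripper":-1,"delta_pos":[-0.018,0.039,-0.018],"delta_rot":[0,0,18]},{"gripper":-1,"delta_pos":[-0.023,0.052,-0.024],"delta_rot":[0,0,22]},{"gripper":-1,"delta_pos":[-0.023,0.052,-0.024],"delta_rot":[0,0,22]}]}}

```text
clock: 5.87
ee_pos: [0.4313, 0.0487, 0.3007]
tcp_rot: [[1.0, 0.001, -0.002], [0.001, -1.0, -0.002], [-0.002, 0.002, -1.0]]
contact_force: [-0.4, -0.8, -4.3]
opening: 0.051
grip_force: 44.9
```

```bash
python3 - <<'E'
from h import *
from workcell import robot
for n in("scene","side"):
    s=robot.state();d=robot.snapshot(n);np.savez(f"pics/{n}5.npz",**d)
    z=s["ee_pos"];ph=np.arange(30,260,6);R=s["tcp_rot"];psi=np.degrees(np.arctan2(R[1,0],R[0,0]));print(n,psi,z)
    a,b,e=prof(n,z[:2],"5",ph,z[2]-.125)
    print(np.c_[ph,ph-psi+50.4,a.mean(1),b.mean(1),e.mean(1)].round().astype(int).T)
o=np.zeros((600,800,3),np.uint8)
for k,n in enumerate(("scene","side")):
    p=proj(n,np.array([[z[0],z[1],z[2]-.07]]),"5")[0].astype(int);o[:300,400*k:400*k+400]=crop(n,p[0]-60,p[1]-45,120,90,400,300,"5")
cv2.imwrite("pics/c5.png",o[:300])
go(.43,.05,.3,50)
E
```

```text
scene 0.03853043683187969 [0.43125367 0.04873825 0.30072095]
[[ 30  36  42  48  54  60  66  72  78  84  90  96 102 108 114 120 126 132
  138 144 150 156 162 168 174 180 186 192 198 204 210 216 222 228 234 240
  246 252 258]
 [ 80  86  92  98 104 110 116 122 128 134 140 146 152 158 164 170 176 182
  188 194 200 206 212 218 224 230 236 242 248 254 260 266 272 278 284 290
  296 302 308]
 [107 107 107 105 102  90  67  52  47  48  47  45  42  40  38  38  42  45
   46  46  45  44  41  39  40  42  45  46  46  52  58  58  52  48  48  51
   55  59  63]
 [190 189 188 178 158 132 101  67  64  66  66  67  67  68  67  67  67  65
   65  63  62  61  59  57  56  56  54  54  54  55  56  58  58  56  55  55
   56  58  68]
 [101 102  97  83  71  62  58  62  64  66  66  67  67  66  66  65  64  64
   63  60  58  58  57  52  50  49  47  46  49  58  57  54  50  46  46  46
   43  40  44]]
side 0.3110685471476788 [0.43126372 0.05021926 0.30040095]
[[ 30  36  42  48  54  60  66  72  78  84  90  96 102 108 114 120 126 132
  138 144 150 156 162 168 174 180 186 192 198 204 210 216 222 228 234 240
  246 252 258]
 
[... 167 characters left out ...]
  44  52  62  70  72  69  64  58  54  51  46  40  34  31  31  31  32
   32  33  31  29  27  27  30  33  34  34  33  33  32  32  33  32  31  32
   32  32  34]
 [ 27  28  25  25  46  68  84  90  87  80  70  59  51  49  50  49  48  48
   47  46  45  44  43  41  39  40  39  38  37  37  37  36  35  35  37  40
   46  51  53]
 [ 51  48  45  41  44  56  73  88  92  88  81  71  63  59  55  52  49  48
   46  44  44  41  41  39  37  37  37  37  35  35  42  56  56  46  39  38
   36  33  32]]
t 5.97 pos [0.4313 0.0512 0.3003] psi 0.46 q [ 0.02  0.17 -0.32  2.13  0.07  0.85 -1.9 ] F [ 0.1  1.  -3.7] open 0.05090854136292452 44.95308446799754
dpos mm [-1.3  1.2  0.3] drot [-2.000e-02  1.100e-01 -4.954e+01]
```

View pics/c5.png

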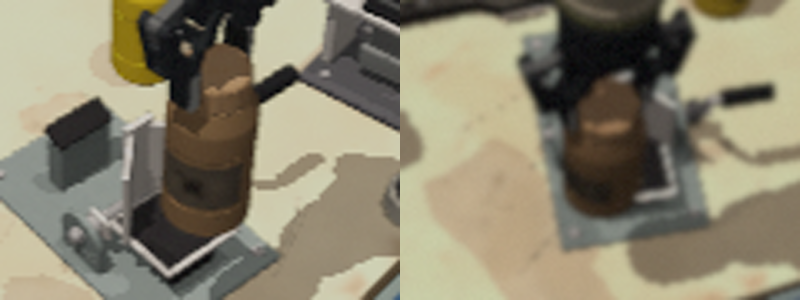

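Emit:
{"fn": "play_rows", "kwargs": {"plan": [{"gripper":-1,"delta_pos":[0,0,0],"delta_rot":[0,0,6]},{"gripper":-1,"delta_pos":[0,0,0],"delta_rot":[0,0,12]},{"gripper":-1,"delta_pos":[0,0,0],"delta_rot":[0,0,18]},{"gripper":-1,"delta_pos":[0,0,0],"delta_rot":[0,0,20]},{"gripper":-1,"delta_pos":[0,0,0],"delta_rot":[0,0,20]}]}}

```text
clock: 6.38
ee_pos: [0.4313, 0.0525, 0.3002]
tcp_rot: [[0.943, -0.333, -0.002], [-0.333, -0.943, -0.0], [-0.002, 0.001, -1.0]]
contact_force: [0.1, 0.4, -3.4]
opening: 0.0514
grip_force: 45.0
```

```bash
cat >> h.py <<'E'
def strip(n,tag,new=True):
    """label-band profile vs lateral offset (mm) across the held bottle, seen from camera n"""
    from workcell import robot
    s=robot.state();d=robot.snapshot(n);np.savez(f"pics/{n}{tag}.npz",**d)
    z=s["ee_pos"];R=s["tcp_rot"];psi=np.degrees(np.arctan2(R[1,0],R[0,0]));V=d["view"];C=-V[:3,:3].T@V[:3,3]
    az=np.arctan2(C[1]-z[1],C[0]-z[0]);f=np.array([np.cos(az),np.sin(az)]);l=np.array([-f[1],f[0]])
    x=np.arange(-44,44.1,2)/1000;h=np.sqrt(np.clip(.034**2-x**2,0,None))
    out=[]
    for lo,hi in((.042,.07),(.085,.105)):
        g=[]
        for zz in np.linspace(lo,hi,10):
            X=np.c_[z[0]+l[0]*x+f[0]*h,z[1]+l[1]*x+f[1]*h,np.full(len(x),z[2]-.125+zz)]
            m=proj(n,X,tag).astype(np.float32);g.append(cv2.remap(d["frame"],m[:,:1],m[:,1:],cv2.INTER_CUBIC)[:,0].astype(float).mean(1))
        out.append(np.mean(g,0))
    print(n,"psi",psi.round(2),"az",np.degrees(az).round(1),z.round(4));print(np.c_[x*1000,out[0],out[1],100*out[0]/out[1]].round().astype(int).T)
E
python3 - <<'E'
from h import *
strip("scene","6");strip("side","6")
E
```

```text
scene psi -19.48 az 126.8 [0.4313 0.0525 0.3002]
[[-44 -42 -40 -38 -36 -34 -32 -30 -28 -26 -24 -22 -20 -18 -16 -14 -12 -10
   -8  -6  -4  -2   0   2   4   6   8  10  12  14  16  18  20  22  24  26
   28  30  32  34  36  38  40  42  44]
 [ 89  91  99 110 113 105  87  56  42  44  41  38  36  36  36  39  43  46
   48  48  49  49  48  48  46  45  44  42  41  41  45  51  52  51  49  47
   46  44  46  80 147 187 195 193 193]
 [188 176 169 175 184 184 119  77  65  65  67  67  67  68  68  69  68  68
   68  68  67  67  67  66  66  65  64  64  63  61  60  59  59  57  56  54
   53  52  50  59 120 178 197 194 194]
 [ 47  52  59  63  61  57  73  72  64  68  61  57  54  53  53  57  63  68
   70  71  73  72  72  72  70  69  68  66  65  67  75  85  89  89  88  87
   87  85  91 136 122 105  99 100 100]]
side psi -19.35 az 158.8 [0.4314 0.0524 0.3004]
[[-44 -42 -40 -38 -36 -34 -32 -30 -28 -26 -24 -22 -20 -18 -16 -14 -12 -10
   -8  -6  -4  -2   0   2   4   6   8  10  12  14  16  18  20  22  24  26
   28  30  32  34  36  38  40  42  44]
 [113 104  94  83  71  60  51  41  34  34  35  35  33  32  32  31  31  31
   31  31  34  37  37  37  37  36  34  34  34  33  33  33  33  33  33  33
   31  31  34  31  30  30  31  30  30]
 [123 122 122 118 110  94  69  57  52  51  51  51  49  49  49  48  47  47
   47  45  43  43  43  42  41  39  39  40  37  37  38  38  37  36  36  37
   35  33  33  48  52  58  64  68  71]
 [ 92  85  77  70  65  63  73  72  66  68  68  69  67  66  66  65  67  66
   65  70  78  85  85  89  91  91  88  86  91  90  86  86  88  91  94  88
   89  94 102  65  57  52  48  44  42]]
```

Emit:
{"fn": "play_rows", "kwargs": {"plan": [{"gripper":-1,"delta_pos":[0,0,0],"delta_rot":[0,0,-7]},{"gripper":-1,"delta_pos":[0,0,0],"delta_rot":[0,0,-14]},{"gripper":-1,"delta_pos":[0,0,0],"delta_rot":[0,0,-21]},{"gripper":-1,"delta_pos":[0,0,0],"delta_rot":[0,0,-28]},{"gripper":-1,"delta_pos":[0,0,0],"delta_rot":[0,0,-35]}]}}

```text
clock: 6.9
ee_pos: [0.4317, 0.0519, 0.3009]
tcp_rot: [[0.962, 0.275, -0.001], [0.275, -0.962, 0.0], [-0.001, -0.0, -1.0]]
contact_force: [0.3, 0.1, -3.9]
opening: 0.0511
grip_force: 45.0
```

Emit:
{"fn": "play_rows", "kwargs": {"plan": [{"gripper":-1,"delta_pos":[0,0,0],"delta_rot":[0,0,-7]},{"gripper":-1,"delta_pos":[0,0,0],"delta_rot":[0,0,-14]},{"gripper":-1,"delta_pos":[0,0,0],"delta_rot":[0,0,-21]},{"gripper":-1,"delta_pos":[0,0,0],"delta_rot":[0,0,-28]},{"gripper":-1,"delta_pos":[0,0,0],"delta_rot":[0,0,-35]}]}}

```text
clock: 7.32
ee_pos: [0.4317, 0.0519, 0.3009]
tcp_rot: [[0.63, 0.777, -0.001], [0.777, -0.63, 0.0], [-0.0, -0.001, -1.0]]
contact_force: [-1.0, -0.1, -2.9]
opening: 0.0509
grip_force: 45.0
```

Emit:
{"fn": "play_rows", "kwargs": {"plan": [{"gripper":-1,"delta_pos":[0,0,0],"delta_rot":[0,0,-7]},{"gripper":-1,"delta_pos":[0,0,0],"delta_rot":[0,0,-14]},{"gripper":-1,"delta_pos":[0,0,0],"delta_rot":[0,0,-17]},{"gripper":-1,"delta_pos":[0,0,0],"delta_rot":[0,0,-17]},{"gripper":-1,"delta_pos":[0,0,0],"delta_rot":[0,0,-17]}]}}

```text
clock: 7.73
ee_pos: [0.4318, 0.0517, 0.301]
tcp_rot: [[0.384, 0.923, -0.001], [0.923, -0.384, 0.0], [-0.0, -0.001, -1.0]]
contact_force: [0.1, 0.0, -4.2]
opening: 0.0511
grip_force: 45.0
```

```bash
python3 - <<'E'
from h import *
strip("scene","7");strip("side","7");go(.499,-.003,.26,66.7)
E
```

```text
scene psi 67.4 az 126.8 [0.4318 0.0517 0.301 ]
[[-44 -42 -40 -38 -36 -34 -32 -30 -28 -26 -24 -22 -20 -18 -16 -14 -12 -10
   -8  -6  -4  -2   0   2   4   6   8  10  12  14  16  18  20  22  24  26
   28  30  32  34  36  38  40  42  44]
 [ 89  92 100 111 112 112 112 106  83  63  63  64  65  63  56  47  47  46
   42  39  41  46  48  46  43  43  44  44  44  45  44  42  39  37  35  32
   29  28  28  35  47 115 176 196 193]
 [193 182 174 179 185 193 156 122  90  76  69  64  65  66  68  68  66  67
   66  66  66  66  65  64  63  63  62  61  61  60  60  58  58  54  51  49
   48  48  47  46  55 125 180 198 194]
 [ 46  51  57  62  60  58  72  87  93  84  92  99 100  95  82  69  70  69
   64  59  62  71  74  71  69  69  71  72  73  74  75  72  67  67  68  65
   61  59  60  77  85  93  97  99 100]]
side psi 67.37 az 158.7 [0.4318 0.0517 0.301 ]
[[-44 -42 -40 -38 -36 -34 -32 -30 -28 -26 -24 -22 -20 -18 -16 -14 -12 -10
   -8  -6  -4  -2   0   2   4   6   8  10  12  14  16  18  20  22  24  26
   28  30  32  34  36  38  40  42  44]
 [109 100  92  84  79  73  64  74  71  60  47  38  36  36  35  33  32  32
   32  30  30  29  28  27  25  23  22  21  20  19  18  21  23  23  24  25
   25  25  26  31  31  30  29  29  29]
 [123 123 122 123 120 111  86  70  57  49  46  45  45  46  46  44  44  44
   44  44  43  43  42  39  38  38  37  36  36  35  34  34  35  35  33  35
   35  35  35  39  45  53  63  71  75]
 [ 88  82  75  68  65  66  75 106 125 121 101  84  80  79  78  75  72  74
   72  68  69  67  67  69  64  60  61  59  54  54  53  60  65  68  73  71
   73  73  77  79  68  57  45  40  38]]
t 7.83 pos [0.4318 0.0517 0.3011] psi 67.38 q [ 0.18  0.19 -0.51  2.12  0.12  0.86 -0.79] F [ 0.6  0.8 -4.3] open 0.05084837229161377 44.95221109049453
dpos mm [-24.6  83.1  41.1] drot [-0.02  0.01  0.68]
```

Emit:
{"fn": "play_rows", "kwargs": {"plan": [{"gripper":-1,"delta_pos":[-0.006,0.02,0],"delta_rot":[0,0,-2]},{"gripper":-1,"delta_pos":[-0.012,0.041,0],"delta_rot":[0,0,-4]},{"gripper":-1,"delta_pos":[-0.018,0.061,0],"delta_rot":[0,0,-5.3]},{"gripper":-1,"delta_pos":[-0.024,0.082,0.01],"delta_rot":[0,0,-5.3]},{"gripper":-1,"delta_pos":[-0.024,0.082,0.025],"delta_rot":[0,0,-5.3]}]}}

```text
clock: 8.25
ee_pos: [0.5025, -0.0047, 0.2768]
tcp_rot: [[0.301, 0.954, 0.005], [0.954, -0.301, -0.001], [0.001, 0.005, -1.0]]
contact_force: [0.0, -0.8, -4.0]
opening: 0.0512
grip_force: 44.9
```

Emit:
{"fn": "play_rows", "kwargs": {"plan": [{"gripper":-1,"delta_pos":[0,0,0],"delta_rot":[0,0,0]},{"gripper":-1,"delta_pos":[0,0,0],"delta_rot":[0,0,0]},{"gripper":-1,"delta_pos":[0,0,0],"delta_rot":[0,0,0]},{"gripper":-1,"delta_pos":[0,0,0],"delta_rot":[0,0,0]},{"gripper":-1,"delta_pos":[0,0,0],"delta_rot":[0,0,0]}]}}

```text
clock: 8.67
ee_pos: [0.4984, -0.0016, 0.2771]
tcp_rot: [[0.296, 0.955, 0.001], [0.955, -0.296, -0.0], [0.0, 0.001, -1.0]]
contact_force: [0.9, -0.4, -3.3]
opening: 0.051
grip_force: 45.0
```

```bash
python3 - <<'E'
from h import *
go(.498,-.002,.20,72.7)
strip("scene","8");strip("side","8")
E
```

```text
t 8.67 pos [ 0.4984 -0.0016  0.2771] psi 72.78 q [ 0.26  0.3  -0.47  2.03  0.18  0.84 -0.62] F [ 0.9 -0.4 -3.3] open 0.051037382687165844 44.95236681490496
dpos mm [-0.6 -0.4 77.1] drot [ 0.07 -0.01  0.08]
scene psi 72.78 az 128.2 [ 0.4984 -0.0016  0.2771]
[[-44 -42 -40 -38 -36 -34 -32 -30 -28 -26 -24 -22 -20 -18 -16 -14 -12 -10
   -8  -6  -4  -2   0   2   4   6   8  10  12  14  16  18  20  22  24  26
   28  30  32  34  36  38  40  42  44]
 [186 183 181 177 175 173 191 174 133  72  57  64  65  65  62  54  46  47
   45  41  38  39  45  47  45  43  42  43  44  43  43  42  39  37  35  33
   30  27  26  33  59 123 173 187 171]
 [ 93  92  93  92  92  91  90  87  73  61  63  65  66  68  69  68  68  69
   66  65  65  65  64  64  63  63  62  62  60  60  59  58  57  55  52  50
   48  47  47  41  73 132 176 192 193]
 [201 198 195 191 189 190 211 200 183 117  91  98  99  96  90  80  68  68
   68  63  58  60  70  74  72  69  68  70  73  72  73  72  70  67  67  67
   63  57  56  81  82  93  98  98  89]]
side psi 72.77 az 156.5 [ 0.4984 -0.0016  0.277 ]
[[-44 -42 -40 -38 -36 -34 -32 -30 -28 -26 -24 -22 -20 -18 -16 -14 -12 -10
   -8  -6  -4  -2   0   2   4   6   8  10  12  14  16  18  20  22  24  26
   28  30  32  34  36  38  40  42  44]
 [ 80  82  84  85  85  85 121 111  83  60  46  41  37  34  34  33  32  31
   32  32  31  30  30  29  28  27  25  23  21  19  19  18  17  18  22  24
   25  27  31  47  70  99 128 156 172]
 [ 38  38  39  40  40  42  45  53  58  58  55  51  48  45  43  44  46  47
   46  46  45  43  42  41  40  39  38  37  37  36  35  34  33  34  33  33
   35  36  47  60  87 119 152 174 181]
 [213 216 214 214 212 203 267 209 143 104  83  80  76  76  78  75  71  67
   70  70  68  69  71  71  70  68  65  63  58  54  55  54  52  55  67  73
   70  75  67  79  81  83  84  89  95]]
```

Emit:
{"fn": "play_rows", "kwargs": {"plan": [{"gripper":-1,"delta_pos":[0.003,-0.001,0],"delta_rot":[0,0,-2]},{"gripper":-1,"delta_pos":[0.0035,-0.001,0.015],"delta_rot":[0,0,-2]},{"gripper":-1,"delta_pos":[0.0035,-0.001,0.035],"delta_rot":[0,0,-2]},{"gripper":-1,"delta_pos":[0.0035,-0.001,0.06],"delta_rot":[0,0,-2]},{"gripper":-1,"delta_pos":[0.0035,-0.001,0.08],"delta_rot":[0,0,-2]}]}}

```text
clock: 9.18
ee_pos: [0.4984, 0.0019, 0.1954]
tcp_rot: [[0.261, 0.965, 0.0], [0.965, -0.261, 0.0], [0.0, 0.0, -1.0]]
contact_force: [0.6, -0.6, -4.4]
opening: 0.0512
grip_force: 44.9
```

Emit:
{"fn": "play_rows", "kwargs": {"plan": [{"gripper":-1,"delta_pos":[0,0,0.004],"delta_rot":[0,0,0]},{"gripper":-1,"delta_pos":[0,0,0.008],"delta_rot":[0,0,0]},{"gripper":-1,"delta_pos":[0,0,0.012],"delta_rot":[0,0,0]},{"gripper":-1,"delta_pos":[0,0,0.014],"delta_rot":[0,0,0]},{"gripper":-1,"delta_pos":[0,0,0.014],"delta_rot":[0,0,0]}]}}

```text
clock: 9.6
ee_pos: [0.4989, 0.0017, 0.1827]
tcp_rot: [[0.263, 0.965, 0.001], [0.965, -0.263, -0.0], [0.0, 0.001, -1.0]]
contact_force: [1.6, -0.5, -3.8]
opening: 0.0511
grip_force: 44.9
```

```bash
python3 - <<'E'
from h import *
go(.4983,.002,.179,74.7)
E
```

```text
t 9.6 pos [0.4989 0.0017 0.1827] psi 74.75 q [ 0.19  0.43 -0.42  2.14  0.29  0.63 -0.7 ] F [ 1.6 -0.5 -3.8] open 0.05106089610790494 44.93870253660134
dpos mm [ 0.2 -0.6  3.7] drot [ 0.05 -0.01  0.05]
```

No contact with the walls yet; lower the last few mm until it touches.

Emit:
{"fn": "play_rows", "kwargs": {"plan": [{"gripper":-1,"delta_pos":[0,0,0.001],"delta_rot":[0,0,0]},{"gripper":-1,"delta_pos":[0,0,0.002],"delta_rot":[0,0,0]},{"gripper":-1,"delta_pos":[0,0,0.003],"delta_rot":[0,0,0]},{"gripper":-1,"delta_pos":[0,0,0.004],"delta_rot":[0,0,0]},{"gripper":-1,"delta_pos":[0,0,0.004],"delta_rot":[0,0,0]}]}}

```text
clock: 10.02
ee_pos: [0.4988, 0.0017, 0.1792]
tcp_rot: [[0.263, 0.965, 0.001], [0.965, -0.263, -0.0], [-0.0, 0.001, -1.0]]
contact_force: [-3.2, -0.1, 7.3]
opening: 0.0509
grip_force: 46.3
```

Emit:
{"fn": "play_rows", "kwargs": {"plan": [{"gripper":0.4,"delta_pos":[0,0,0],"delta_rot":[0,0,0]},{"gripper":0.7,"delta_pos":[0,0,0],"delta_rot":[0,0,0]},{"gripper":1,"delta_pos":[0,0,0],"delta_rot":[0,0,0]},{"gripper":1,"delta_pos":[0,0,0],"delta_rot":[0,0,0]},{"gripper":1,"delta_pos":[0,0,-0.005],"delta_rot":[0,0,0]}]}}

```text
clock: 10.43
ee_pos: [0.4982, 0.0016, 0.1828]
tcp_rot: [[0.263, 0.965, -0.001], [0.965, -0.263, -0.0], [-0.0, -0.001, -1.0]]
contact_force: [0.9, -0.2, -0.1]
opening: 0.0853
grip_force: 0.0
```

Emit:
{"fn": "play_rows", "kwargs": {"plan": [{"gripper":1,"delta_pos":[0,0,-0.02],"delta_rot":[0,0,0]},{"gripper":1,"delta_pos":[0,0,-0.05],"delta_rot":[0,0,0]},{"gripper":1,"delta_pos":[0,0,-0.08],"delta_rot":[0,0,0]},{"gripper":1,"delta_pos":[0,0,-0.11],"delta_rot":[0,0,0]},{"gripper":1,"delta_pos":[0,0,-0.11],"delta_rot":[0,0,0]}]}}

```text
clock: 10.85
ee_pos: [0.5008, 0.0023, 0.2987]
tcp_rot: [[0.263, 0.965, 0.008], [0.965, -0.263, 0.0], [0.002, 0.008, -1.0]]
contact_force: [0.7, -0.1, -0.4]
opening: 0.0853
grip_force: 0.0
```

```bash
cat >> h.py <<'E'
def fitlever(tag,z=.1424,guess=(.489,-.114)):
    """dark blob centroid near the lever grip in wrist image -> world"""
    d=np.load(f"pics/wrist{tag}.npz");g=d["frame"].max(2)
    p=proj("wrist",np.array([[*guess,z]]),tag)[0];n,l,st,c=cv2.connectedComponentsWithStats((g<60).astype(np.uint8))
    for i in range(1,n):
        if st[i,4]>80 and np.hypot(*(c[i]-p))<60:print("blob",st[i],c[i].round(1),ray("wrist",*c[i],z,tag).round(4))
    print("pred",p.round(1))
E
python3 - <<'E'
from h import *
wsnap("9");go(.489,-.12,.3,81.3)
fitlever("9");fitlever("2")
strip("scene","9");
E
```

```text
t 10.9 pos [0.4999 0.0019 0.2963] psi 74.72 q [ 0.27  0.28 -0.49  2.01  0.17  0.88 -0.58] F [-0.2 -0.1 -1. ] open 0.08527243897318908 0.0
dpos mm [-120.4   21.6   -3.8] drot [ 0.32 -0.06 -6.58]
blob [324 316  22  54 858] [334.7 343.3] [ 0.4862 -0.1145  0.1424]
blob [322 369  59  38 840] [345.5 386.8] [ 0.4842 -0.1646  0.1424]
pred [337.5 342.1]
blob [431 253  39  27 455] [450.6 266.3] [ 0.4868 -0.1147  0.1424]
blob [490 266  10  25 100] [494.7 280.7] [ 0.4869 -0.178   0.1424]
pred [450.8 264.6]
scene psi 74.72 az 128.4 [0.4999 0.0019 0.2963]
[[-44 -42 -40 -38 -36 -34 -32 -30 -28 -26 -24 -22 -20 -18 -16 -14 -12 -10
   -8  -6  -4  -2   0   2   4   6   8  10  12  14  16  18  20  22  24  26
   28  30  32  34  36  38  40  42  44]
 [140 137 129 124 122 119 154 168 177 183 189 187 173 148 130 130 132 133
  133 134 135 136 136 136 136 137 138 139 140 141 142 144 145 147 152 158
  165 177 189 192 192 192 192 192 192]
 [ 89  90  91  91  91  90  90  91  91  91  89  87  86  86  87  86  82  79
   85  93 100 111 131 151 164 171 175 178 180 182 183 185 189 193 192 192
  191 191 191 161 173 184 191 193 192]
 [157 151 142 136 133 131 171 185 196 202 211 216 200 171 150 153 162 169
  157 144 135 122 104  90  83  80  79  78  78  77  78  78  77  76  79  82
   86  93  99 119 111 104 101 100 100]]
```

Emit:
{"fn": "play_rows", "kwargs": {"plan": [{"gripper":1,"delta_pos":[-0.035,0.005,0.005],"delta_rot":[0,0,-1.6]},{"gripper":1,"delta_pos":[-0.07,0.01,0.02],"delta_rot":[0,0,-3.2]},{"gripper":1,"delta_pos":[-0.1,0.015,0.045],"delta_rot":[0,0,-4.8]},{"gripper":1,"delta_pos":[-0.12,0.018,0.075],"delta_rot":[0,0,-6.6]},{"gripper":1,"delta_pos":[-0.12,0.018,0.096],"delta_rot":[0,0,-6.6]}]}}

```text
clock: 11.37
ee_pos: [0.4817, -0.1235, 0.1941]
tcp_rot: [[0.154, 0.988, -0.004], [0.988, -0.154, -0.001], [-0.002, -0.004, -1.0]]
contact_force: [-0.8, -0.5, 0.2]
opening: 0.0854
grip_force: 0.0
```

Emit:
{"fn": "play_rows", "kwargs": {"plan": [{"gripper":1,"delta_pos":[0,0,0],"delta_rot":[0,0,0]},{"gripper":1,"delta_pos":[0,0,0],"delta_rot":[0,0,0]},{"gripper":1,"delta_pos":[0,0,0.02],"delta_rot":[0,0,0]},{"gripper":1,"delta_pos":[0,0,0.04],"delta_rot":[0,0,0]},{"gripper":1,"delta_pos":[0,0,0.04],"delta_rot":[0,0,0]}]}}

```text
clock: 11.78
ee_pos: [0.4837, -0.1177, 0.156]
tcp_rot: [[0.149, 0.989, -0.002], [0.989, -0.149, 0.001], [0.0, -0.002, -1.0]]
contact_force: [-0.4, 0.4, -0.3]
opening: 0.0855
grip_force: 0.0
```

```bash
python3 - <<'E'
from h import *
from workcell import robot
go(.486,-.1186,.122,81.3)
d=robot.snapshot("scene");np.savez("pics/scene10.npz",**d);d=robot.snapshot("side");np.savez("pics/side10.npz",**d)
for n in("scene","side"):
  V=d["view"] if n=="side" else np.load("pics/scene10.npz")["view"];C=-V[:3,:3].T@V[:3,3];z=np.array([.4976,-.0028])
  az=np.arctan2(*(C[:2]-z)[::-1]);f=np.array([np.cos(az),np.sin(az)]);l=np.array([-f[1],f[0]]);x=np.arange(-44,44.1,2)/1000;h=np.sqrt(np.clip(.034**2-x**2,0,None));F=np.load(f"pics/{n}10.npz")["frame"]
  o=[]
  for lo,hi in((.042,.07),(.085,.105)):
    g=[]
    for q in np.linspace(lo,hi,10):
      m=proj(n,np.c_[z[0]+l[0]*x+f[0]*h,z[1]+l[1]*x+f[1]*h,np.full(len(x),q+.054)],"10").astype(np.float32);g.append(cv2.remap(F,m[:,:1],m[:,1:],cv2.INTER_CUBIC)[:,0].astype(float).mean(1))
    o.append(np.mean(g,0))
  print(n,np.degrees(az));print(np.c_[x*1000,o[0],o[1],100*o[0]/o[1]].round().astype(int).T)
E
```

```text
t 11.78 pos [ 0.4837 -0.1177  0.156 ] psi 81.44 q [ 0.41  0.47 -0.39  2.17  0.33  0.57 -0.37] F [-0.4  0.4 -0.3] open 0.085526149442039 0.0
dpos mm [-0.5  2.5 34. ] drot [-0.13 -0.02  0.14]
scene 128.0855695094683
[[-44 -42 -40 -38 -36 -34 -32 -30 -28 -26 -24 -22 -20 -18 -16 -14 -12 -10
   -8  -6  -4  -2   0   2   4   6   8  10  12  14  16  18  20  22  24  26
   28  30  32  34  36  38  40  42  44]
 [148 161 146 103  82  77  74  65  60  62  63  64  64  62  54  46  45  44
   42  38  39  44  48  45  44  43  42  43  42  41  41  40  38  35  33  32
   29  27  33  62  98 126 138 143 148]
 [127 156 175 169 117  82  76  67  63  67  67  68  68  68  68  69  68  68
   68  68  68  67  67  66  65  66  65  64  63  63  62  61  60  58  57  56
   54  54  55  92 151 185 192 190 190]
 [117 103  83  61  71  94  96  97  95  92  94  94  94  91  79  66  66  65
   61  55  57  66  72  68  67  65  66  66  67  65  66  65  63  61  58  57
   54  51  59  67  65  68  72  75  78]]
side 156.3461103871269
[[-44 -42 -40 -38 -36 -34 -32 -30 -28 -26 -24 -22 -20 -18 -16 -14 -12 -10
   -8  -6  -4  -2   0   2   4   6   8  10  12  14  16  18  20  22  24  26
   28  30  32  34  36  38  40  42  44]
 [ 69  63  60  57  55  52  45  41  38  36  33  32  32  33  32  31  30  30
   30  30  30  29  26  24  25  25  23  20  21  22  19  19  21  22  24  25
   27  34  46  50  55  57  55  52  47]
 [145 143 132 112  92  79  57  54  51  50  50  49  49  49  48  48  48  46
   45  45  46  45  43  43  42  41  40  39  38  38  38  38  38  38  37  35
   38  42  47  52  56  59  61  68  74]
 [ 48  44  45  51  60  66  78  75  75  71  65  65  66  68  68  65  64  66
   67  65  65  65  61  55  59  61  58  52  55  57  51  51  55  57  64  73
   71  82  96  96  99  97  90  77  64]]
```

Emit:
{"fn": "play_rows", "kwargs": {"plan": [{"gripper":1,"delta_pos":[0,0.002,0.01],"delta_rot":[0,0,0]},{"gripper":1,"delta_pos":[0,0.002,0.022],"delta_rot":[0,0,0]},{"gripper":1,"delta_pos":[0,0.002,0.034],"delta_rot":[0,0,0]},{"gripper":0.2,"delta_pos":[0,0.002,0.034],"delta_rot":[0,0,0]},{"gripper":-0.3,"delta_pos":[0,0.002,0.034],"delta_rot":[0,0,0]}], "grip_force": 20}}

```text
clock: 12.3
ee_pos: [0.4865, -0.119, 0.1236]
tcp_rot: [[0.15, 0.989, 0.0], [0.989, -0.15, -0.0], [-0.0, 0.0, -1.0]]
contact_force: [-0.0, 0.3, -0.4]
opening: 0.0639
grip_force: 0.0
```

Emit:
{"fn": "play_rows", "kwargs": {"plan": [{"gripper":-0.4,"delta_pos":[0,0,0],"delta_rot":[0,0,0]},{"gripper":-1,"delta_pos":[0,0,0],"delta_rot":[0,0,0]},{"gripper":-1,"delta_pos":[0,0,0],"delta_rot":[0,0,0]},{"gripper":-1,"delta_pos":[0,0,0],"delta_rot":[0,0,0]},{"gripper":-1,"delta_pos":[0,0,0],"delta_rot":[0,0,0]}]}}

```text
clock: 12.72
ee_pos: [0.4864, -0.1193, 0.1239]
tcp_rot: [[0.151, 0.989, 0.001], [0.989, -0.151, -0.0], [-0.0, 0.001, -1.0]]
contact_force: [-2.1, -0.4, 6.7]
opening: 0.0171
grip_force: 20.3
```

```bash
python3 - <<'E'
from h import *
go(.486,-.1186,.122,81.3)
# arc: tool y = ex, tool z down; shift from now for trough angle t
for t in np.linspace(0,1.154,21)[1:]:
    a=t-.42;print(round(t,3),"ty %.1f tz %.1f"%(110*(np.sin(a)+np.sin(.42)),-110*(np.cos(a)-np.cos(.42))),end=" | ")
E
```

```text
t 12.72 pos [ 0.4864 -0.1193  0.1239] psi 81.34 q [ 0.38  0.52 -0.35  2.19  0.37  0.49 -0.41] F [-2.1 -0.4  6.7] open 0.01706904735629585 20.28072863817215
dpos mm [ 0.6 -0.5  1.9] drot [0.04 0.02 0.04]
0.058 ty 5.9 tz -2.4 | 0.115 ty 11.9 tz -4.5 | 0.173 ty 18.0 tz -6.2 | 0.231 ty 24.2 tz -7.6 | 0.288 ty 30.4 tz -8.6 | 0.346 ty 36.7 tz -9.3 | 0.404 ty 43.1 tz -9.5 | 0.462 ty 49.4 tz -9.5 | 0.519 ty 55.8 tz -9.0 | 0.577 ty 62.1 tz -8.2 | 0.635 ty 68.3 tz -7.0 | 0.692 ty 74.4 tz -5.5 | 0.75 ty 80.5 tz -3.6 | 0.808 ty 86.5 tz -1.4 | 0.865 ty 92.3 tz 1.2 | 0.923 ty 97.9 tz 4.1 | 0.981 ty 103.4 tz 7.3 | 1.039 ty 108.6 tz 10.8 | 1.096 ty 113.7 tz 14.7 | 1.154 ty 118.5 tz 18.8 |
```

```bash
python3 - <<'E'
import numpy as np
T=np.linspace(0,1.15,31);u=np.concatenate([[0],np.cumsum(np.r_[.4,.7,np.ones(26),.7,.4])]);T=1.15*u/u[-1]
P=np.c_[110*(np.sin(T-.42)+np.sin(.42)),-110*(np.cos(T-.42)-np.cos(.42))]
for k in range(6):print((P[5*k+1:5*k+6]-P[5*k]).round(1).tolist())
E
```

```text
[[1.6, -0.7], [4.5, -1.9], [8.8, -3.5], [13.0, -4.9], [17.3, -6.1]]
[[4.4, -1.0], [8.8, -1.9], [13.2, -2.6], [17.7, -3.1], [22.1, -3.4]]
[[4.5, -0.1], [9.0, -0.1], [13.4, 0.2], [17.9, 0.6], [22.4, 1.2]]
[[4.4, 0.8], [8.8, 1.7], [13.1, 2.9], [17.4, 4.2], [21.7, 5.7]]
[[4.2, 1.7], [8.3, 3.5], [12.3, 5.5], [16.2, 7.6], [20.1, 10.0]]
[[3.7, 2.5], [7.4, 5.1], [10.9, 7.9], [13.3, 9.9], [14.7, 11.1]]
```

Emit:
{"fn": "play_rows", "kwargs": {"plan": [{"gripper":-1,"delta_pos":[0,0.0016,-0.0007],"delta_rot":[0,0,0]},{"gripper":-1,"delta_pos":[0,0.0045,-0.0019],"delta_rot":[0,0,0]},{"gripper":-1,"delta_pos":[0,0.0088,-0.0035],"delta_rot":[0,0,0]},{"gripper":-1,"delta_pos":[0,0.013,-0.0049],"delta_rot":[0,0,0]},{"gripper":-1,"delta_pos":[0,0.0173,-0.0061],"delta_rot":[0,0,0]}], "grip_force": 30}}

```text
clock: 13.13
ee_pos: [0.4987, -0.1212, 0.1289]
tcp_rot: [[0.15, 0.989, -0.009], [0.989, -0.15, -0.0], [-0.001, -0.009, -1.0]]
contact_force: [-11.8, 2.2, 7.6]
opening: 0.0169
grip_force: 30.3
```

Emit:
{"fn": "play_rows", "kwargs": {"plan": [{"gripper":-1,"delta_pos":[0,0.0044,-0.001],"delta_rot":[0,0,0]},{"gripper":-1,"delta_pos":[0,0.0088,-0.0019],"delta_rot":[0,0,0]},{"gripper":-1,"delta_pos":[0,0.0132,-0.0026],"delta_rot":[0,0,0]},{"gripper":-1,"delta_pos":[0,0.0177,-0.0031],"delta_rot":[0,0,0]},{"gripper":-1,"delta_pos":[0,0.0221,-0.0034],"delta_rot":[0,0,0]}]}}

```text
clock: 13.55
ee_pos: [0.5223, -0.1249, 0.1325]
tcp_rot: [[0.151, 0.989, -0.006], [0.989, -0.151, -0.0], [-0.001, -0.006, -1.0]]
contact_force: [-9.4, 2.6, 7.6]
opening: 0.0171
grip_force: 30.9
```

Emit:
{"fn": "play_rows", "kwargs": {"plan": [{"gripper":-1,"delta_pos":[0,0.0045,0],"delta_rot":[0,0,0]},{"gripper":-1,"delta_pos":[0,0.009,0],"delta_rot":[0,0,0]},{"gripper":-1,"delta_pos":[0,0.0134,0.0002],"delta_rot":[0,0,0]},{"gripper":-1,"delta_pos":[0,0.0179,0.0006],"delta_rot":[0,0,0]},{"gripper":-1,"delta_pos":[0,0.0224,0.0012],"delta_rot":[0,0,0]}]}}

```text
clock: 13.97
ee_pos: [0.5451, -0.1284, 0.1312]
tcp_rot: [[0.151, 0.989, -0.005], [0.989, -0.151, -0.0], [-0.001, -0.005, -1.0]]
contact_force: [-6.8, 0.9, 11.5]
opening: 0.0168
grip_force: 31.8
```

Emit:
{"fn": "play_rows", "kwargs": {"plan": [{"gripper":-1,"delta_pos":[0,0.0044,0.0008],"delta_rot":[0,0,0]},{"gripper":-1,"delta_pos":[0,0.0088,0.0017],"delta_rot":[0,0,0]},{"gripper":-1,"delta_pos":[0,0.0131,0.0029],"delta_rot":[0,0,0]},{"gripper":-1,"delta_pos":[0,0.0174,0.0042],"delta_rot":[0,0,0]},{"gripper":-1,"delta_pos":[0,0.0217,0.0057],"delta_rot":[0,0,0]}]}}

```text
clock: 14.38
ee_pos: [0.5677, -0.1317, 0.126]
tcp_rot: [[0.151, 0.989, -0.002], [0.989, -0.151, -0.0], [-0.001, -0.002, -1.0]]
contact_force: [-3.7, 1.7, 5.3]
opening: 0.017
grip_force: 30.8
```

Emit:
{"fn": "play_rows", "kwargs": {"plan": [{"gripper":-1,"delta_pos":[0,0.0042,0.0017],"delta_rot":[0,0,0]},{"gripper":-1,"delta_pos":[0,0.0083,0.0035],"delta_rot":[0,0,0]},{"gripper":-1,"delta_pos":[0,0.0123,0.0055],"delta_rot":[0,0,0]},{"gripper":-1,"delta_pos":[0,0.0162,0.0076],"delta_rot":[0,0,0]},{"gripper":-1,"delta_pos":[0,0.0201,0.01],"delta_rot":[0,0,0]}]}}

```text
clock: 14.8
ee_pos: [0.5889, -0.1349, 0.1157]
tcp_rot: [[0.151, 0.989, -0.0], [0.989, -0.151, -0.0], [-0.0, -0.0, -1.0]]
contact_force: [-5.0, 0.3, 1.5]
opening: 0.0165
grip_force: 30.5
```

Emit:
{"fn": "play_rows", "kwargs": {"plan": [{"gripper":-1,"delta_pos":[0,0.0037,0.0025],"delta_rot":[0,0,0]},{"gripper":-1,"delta_pos":[0,0.0074,0.0051],"delta_rot":[0,0,0]},{"gripper":-1,"delta_pos":[0,0.0109,0.0079],"delta_rot":[0,0,0]},{"gripper":-1,"delta_pos":[0,0.0133,0.0099],"delta_rot":[0,0,0]},{"gripper":-1,"delta_pos":[0,0.0147,0.0111],"delta_rot":[0,0,0]}]}}

```text
clock: 15.22
ee_pos: [0.6022, -0.1369, 0.1055]
tcp_rot: [[0.151, 0.989, -0.003], [0.989, -0.151, -0.001], [-0.001, -0.003, -1.0]]
contact_force: [-18.4, 1.9, 35.0]
opening: 0.0171
grip_force: 33.7
```

Emit:
{"fn": "play_rows", "kwargs": {"plan": [{"gripper":-1,"delta_pos":[0,0,0],"delta_rot":[0,0,0]},{"gripper":-1,"delta_pos":[0,0,0],"delta_rot":[0,0,0]},{"gripper":-1,"delta_pos":[0,0,0],"delta_rot":[0,0,0]},{"gripper":-1,"delta_pos":[0,0,0],"delta_rot":[0,0,0]},{"gripper":-1,"delta_pos":[0,0,0],"delta_rot":[0,0,0]}]}}

```text
clock: 15.63
ee_pos: [0.6021, -0.1369, 0.1058]
tcp_rot: [[0.151, 0.989, -0.002], [0.989, -0.151, -0.001], [-0.001, -0.002, -1.0]]
contact_force: [-11.0, 1.2, 18.8]
opening: 0.0168
grip_force: 31.9
```

Emit:
{"fn": "play_rows", "kwargs": {"plan": [{"gripper":-0.2,"delta_pos":[0,0,0],"delta_rot":[0,0,0]},{"gripper":0.4,"delta_pos":[0,0,0],"delta_rot":[0,0,0]},{"gripper":0.5,"delta_pos":[0,0,0],"delta_rot":[0,0,0]},{"gripper":0.5,"delta_pos":[0,0,-0.015],"delta_rot":[0,0,0]},{"gripper":0.5,"delta_pos":[0,0,-0.04],"delta_rot":[0,0,0]}]}}

```text
clock: 16.05
ee_pos: [0.6024, -0.1369, 0.1427]
tcp_rot: [[0.15, 0.989, -0.004], [0.989, -0.15, 0.001], [0.001, -0.004, -1.0]]
contact_force: [-0.5, -0.2, 0.2]
opening: 0.0641
grip_force: 0.0
```

Emit:
{"fn": "play_rows", "kwargs": {"plan": [{"gripper":0.5,"delta_pos":[0,0,-0.03],"delta_rot":[0,0,0]},{"gripper":1,"delta_pos":[0,0,-0.06],"delta_rot":[0,0,0]},{"gripper":1,"delta_pos":[-0.025,0,-0.09],"delta_rot":[0,0,7]},{"gripper":1,"delta_pos":[-0.05,-0.01,-0.11],"delta_rot":[0,0,14]},{"gripper":1,"delta_pos":[-0.085,-0.02,-0.12],"delta_rot":[0,0,21]}]}}

```text
clock: 16.47
ee_pos: [0.5729, -0.2169, 0.268]
tcp_rot: [[0.497, 0.868, 0.006], [0.868, -0.497, 0.0], [0.003, 0.005, -1.0]]
contact_force: [0.3, -0.5, -0.1]
opening: 0.0858
grip_force: 0.0
```

```bash
python3 - <<'E'
from h import *
from workcell import robot
go(.487,-.3143,.26,5.3)
for n in("scene","side"):d=robot.snapshot(n);np.savez(f"pics/{n}11.npz",**d)
E
```

```text
t 16.47 pos [ 0.5729 -0.2169  0.268 ] psi 60.21 q [ 0.5   0.44 -0.33  1.82  0.18  0.91 -0.43] F [ 0.3 -0.5 -0.1] open 0.08577831197087495 0.0
dpos mm [-127.2  -26.2    7.4] drot [ 0.19 -0.3  54.91]
```

Emit:
{"fn": "play_rows", "kwargs": {"plan": [{"gripper":1,"delta_pos":[-0.026,-0.005,0],"delta_rot":[0,0,7]},{"gripper":1,"delta_pos":[-0.052,-0.01,0],"delta_rot":[0,0,14]},{"gripper":1,"delta_pos":[-0.078,-0.016,0],"delta_rot":[0,0,21]},{"gripper":1,"delta_pos":[-0.104,-0.021,0.004],"delta_rot":[0,0,28]},{"gripper":1,"delta_pos":[-0.127,-0.026,0.007],"delta_rot":[0,0,35]}]}}

```text
clock: 16.98
ee_pos: [0.4846, -0.3169, 0.2574]
tcp_rot: [[0.906, 0.423, 0.001], [0.423, -0.906, -0.001], [0.0, 0.001, -1.0]]
contact_force: [0.7, -1.1, -0.8]
opening: 0.0856
grip_force: 0.0
```

Emit:
{"fn": "play_rows", "kwargs": {"plan": [{"gripper":1,"delta_pos":[0,0,0],"delta_rot":[0,0,7]},{"gripper":1,"delta_pos":[0,0,0.01],"delta_rot":[0,0,14]},{"gripper":1,"delta_pos":[0,0,0.03],"delta_rot":[0,0,19.8]},{"gripper":1,"delta_pos":[0,0,0.04],"delta_rot":[0,0,19.8]},{"gripper":1,"delta_pos":[0,0,0.04],"delta_rot":[0,0,19.8]}]}}

```text
clock: 17.4
ee_pos: [0.4846, -0.3147, 0.2154]
tcp_rot: [[0.995, 0.101, -0.003], [0.101, -0.995, 0.002], [-0.003, -0.002, -1.0]]
contact_force: [-1.1, 0.9, -0.2]
opening: 0.0852
grip_force: 0.0
```

```bash
python3 - <<'E'
from h import *
s=wsnap("12");go(.487,-.3143,.119,5.3)
d=np.load("pics/wrist12.npz");p=proj("wrist",np.array([[.487,-.3143,.172],[.487,-.3143,.107],[.47,-.3143,.172]]),"12");print(p)
g=cv2.cvtColor(d["frame"],cv2.COLOR_RGB2GRAY)
u,v=p[0].astype(int)
for r in range(v-60,v+61,8):print(r,g[r,u-72:u+73:6])
E
```

```text
t 17.45 pos [ 0.485  -0.315   0.2166] psi 5.81 q [ 0.53  0.44 -0.07  1.95  0.05  0.75 -1.04] F [ 0.7 -0.1  0.1] open 0.08548846367557308 0.0
dpos mm [ 2.2 -0.3 97.6] drot [-0.07  0.12  0.51]
[[317.29209863 266.15252927]
 [317.46742817 233.96448423]
 [314.23732263 294.41341795]]
206 [157 158 158 104  72 125  45  42  44  45  39  47  45  43  40  36  40  40
  41 141  65  53 101 105 103]
214 [159 158 158 122  76 128  42  44  55  49  50  48  47  52  49  50  37  36
  48  80  57  48 102 106 105]
222 [159 161 158 119  74 123  35  36  52  48  52  47  50  49  50  49  43  44
  66 103  53  53 106 102 106]
230 [158 160 159 141  75 137  40  53  79  74  75  80  80  74  77  77  60  38
  70 105  50  51 100 106 106]
238 [158 157 158 141  77 130  39  66 101 105 107  99  93  97  95  89  70  39
  82 105  52  63 105 102 104]
246 [159 158 161 144  76 133  42  68 101 105 103 100  99  95  90  93  78  38
  98 106  50  73 104 123 108]
254 [162 164 162 161 164 142  40  75 100 104  99  96  93  95  90  91  76  40
  99 102  87 104 102 161 160]
262 [163 162 164 162 162 128  43  52  72  94  96  99  61  57  57  51  54
[... 190 characters left out ...]
  70  74  68  73  71  63 164
 164 130 164 165 166 167 165]
286 [162 164 162 164 163 149 145  66  65  71  71  71  67  72  71  73  64 120
 117 120 164 166 160 162 166]
294 [164 163 165 162 162 134 132 139  98  67  65  70  69  73  67  70 112 149
 156 150 166 165 166 164 165]
302 [161 166 158 164 162 162 164 164 161 162 159 160 162 159 160 161 164 167
 165 163 163 165 164 163 165]
310 [160 163 162 159 154 152 151 153 153 150 155 155 157 155 159 162 160 163
 163 161 164 164 163 165 163]
318 [136 158 158 158 147 129 131 142 142 134 136 138 137 141 139 143 152 156
 160 164 162 157 154 158 154]
326 [ 45  49  44  76  77  79  74  74  73  75  79  89  88 109 115 118 133 142
 157 159 163 150 141 138 144]
```

Emit:
{"fn": "play_rows", "kwargs": {"plan": [{"gripper":1,"delta_pos":[0.002,-0.001,0.02],"delta_rot":[0,0,0]},{"gripper":1,"delta_pos":[0.002,-0.001,0.045],"delta_rot":[0,0,0]},{"gripper":1,"delta_pos":[0.002,-0.001,0.07],"delta_rot":[0,0,0]},{"gripper":1,"delta_pos":[0.002,-0.001,0.09],"delta_rot":[0,0,0]},{"gripper":1,"delta_pos":[0.002,-0.001,0.096],"delta_rot":[0,0,0]}]}}

```text
clock: 17.87
ee_pos: [0.4866, -0.3138, 0.1198]
tcp_rot: [[0.995, 0.1, -0.002], [0.1, -0.995, 0.002], [-0.002, -0.002, -1.0]]
contact_force: [-0.9, -0.5, 0.4]
opening: 0.0852
grip_force: 0.0
```

Emit:
{"fn": "play_rows", "kwargs": {"plan": [{"gripper":0.2,"delta_pos":[0,0,0],"delta_rot":[0,0,0]},{"gripper":-0.1,"delta_pos":[0,0,0],"delta_rot":[0,0,0]},{"gripper":-0.4,"delta_pos":[0,0,0],"delta_rot":[0,0,0]},{"gripper":-1,"delta_pos":[0,0,0],"delta_rot":[0,0,0]},{"gripper":-1,"delta_pos":[0,0,0],"delta_rot":[0,0,0]}], "grip_force": 40}}

```text
clock: 18.28
ee_pos: [0.4877, -0.3146, 0.1232]
tcp_rot: [[0.995, 0.097, 0.002], [0.097, -0.995, -0.001], [0.002, 0.001, -1.0]]
contact_force: [-0.7, 0.5, 5.6]
opening: 0.0333
grip_force: 40.1
```

Emit:
{"fn": "play_rows", "kwargs": {"plan": [{"gripper":-1,"delta_pos":[0,0,0],"delta_rot":[0,0,0]},{"gripper":-1,"delta_pos":[0,0,0],"delta_rot":[0,0,0]},{"gripper":-1,"delta_pos":[0,0,-0.004],"delta_rot":[0,0,0]},{"gripper":-1,"delta_pos":[0,0,-0.01],"delta_rot":[0,0,0]},{"gripper":-1,"delta_pos":[0,0,-0.015],"delta_rot":[0,0,0]}]}}

```text
clock: 18.7
ee_pos: [0.487, -0.3143, 0.1375]
tcp_rot: [[0.995, 0.097, 0.0], [0.097, -0.995, -0.0], [0.0, 0.0, -1.0]]
contact_force: [0.3, 0.7, -1.1]
opening: 0.0336
grip_force: 40.1
```

```bash
python3 - <<'E'
from h import *
go(.487,-.3143,.134,5.0)
E
```

```text
t 18.7 pos [ 0.487  -0.3143  0.1375] psi 5.55 q [ 0.52  0.55 -0.07  2.02  0.06  0.58 -1.06] F [ 0.3  0.7 -1.1] open 0.03357385077552074 40.07956087589264
dpos mm [-0.  -0.   3.5] drot [ 0.01 -0.    0.55]
```

Emit:
{"fn": "play_rows", "kwargs": {"plan": [{"gripper":-1,"delta_pos":[-0.012,0,0],"delta_rot":[0,0,0]},{"gripper":-1,"delta_pos":[-0.03,0,0],"delta_rot":[0,0,0]},{"gripper":-1,"delta_pos":[-0.053,0,0],"delta_rot":[0,0,0]},{"gripper":-1,"delta_pos":[-0.078,0,0],"delta_rot":[0,0,0]},{"gripper":-1,"delta_pos":[-0.1,0,0],"delta_rot":[0,0,0]}]}}

```text
clock: 19.12
ee_pos: [0.3849, -0.3239, 0.1368]
tcp_rot: [[0.995, 0.096, -0.001], [0.096, -0.995, 0.0], [-0.001, -0.0, -1.0]]
contact_force: [-0.2, -0.2, -1.5]
opening: 0.0335
grip_force: 40.2
```

```bash
cat > tgt.py <<'E'
from h import *
# scan target: cradle O, yaw; label from lowered trough
def scan(O=np.array([.4992,-.003]),yaw=-8.7,dist=.075,off=.103):
    y=np.radians(yaw);ex=np.array([np.cos(y),np.sin(y),0]);ey=np.array([-np.sin(y),np.cos(y),0]);ez=np.array([0,0,1.])
    c,s=np.cos(1.134),np.sin(1.134);O=np.r_[O,0]
    tx=c*ex-s*ez;tz=s*ex+c*ez
    H=O+.05*ex+.042*ez;L=H+(-.05-.030)*tx+(.012+.056)*tz
    n=-tx;R=np.c_[np.cross(-ey,-n),-ey,-n]
    return L,n,R,L+n*(dist+off)
E
python3 - <<'E'
from tgt import *
L,n,R,p=scan();print("label",L,n,"tcp",p);print(R)
go(.387,-.324,.2,5.5);print(ray("wrist",209,173,.039,"1"))
go(*(p+.05*n),R=R)
E
```

```text
label [ 0.57607763 -0.01476393  0.14325556] [-0.41817122  0.06398919  0.90611159] tcp [ 0.50164315 -0.00337385  0.30454343]
[[ 0.89568577 -0.15126082  0.41817122]
 [-0.13705918 -0.98849389 -0.06398919]
 [ 0.42303876 -0.         -0.90611159]]
t 19.12 pos [ 0.3849 -0.3239  0.1368] psi 5.53 q [ 0.64  0.48 -0.08  2.19  0.08  0.48 -0.97] F [-0.2 -0.2 -1.5] open 0.03347162980838545 40.203006863594055
dpos mm [  2.    0.3 -63.2] drot [-0.01  0.06  0.03]
[ 0.37509119 -0.20459779  0.039     ]
t 19.12 pos [ 0.3849 -0.3239  0.1368] psi 5.53 q [ 0.64  0.48 -0.08  2.19  0.08  0.48 -0.97] F [-0.2 -0.2 -1.5] open 0.03347162980838545 40.203006863594055
dpos mm [ 126.3 -313.  -213.1] drot [-3.11 24.96 14.  ]
```

```bash
python3 - <<'E'
from tgt import *
from workcell import robot
for n in("scene","side"):d=robot.snapshot(n);np.savez(f"pics/{n}13.npz",**d)
L,nn,R,p=scan();tx=-nn;ey=-R[:,1];tz=np.cross(tx,ey);S=L+.034*tx-.056*tz
ph=np.arange(-100,101,8)
for n in("scene","side"):
    F=np.load(f"pics/{n}13.npz")["frame"];V=np.load(f"pics/{n}13.npz")["view"];C=-V[:3,:3].T@V[:3,3]
    f=C-L;print(n,"cam dir ang about axis",np.degrees(np.arctan2(f@ey,f@nn)).round(1),"toward axis",np.degrees(np.arcsin(f@tz/np.linalg.norm(f))).round(1))
    o=[]
    for lo,hi in((.042,.07),(.088,.105),(.01,.028)):
        g=[]
        for q in np.linspace(lo,hi,10):
            X=np.array([S+.034*(np.cos(a)*nn+np.sin(a)*ey)+q*tz for a in np.radians(ph)])
            m=proj(n,X,"13").astype(np.float32);g.append(cv2.remap(F,m[:,:1],m[:,1:],cv2.INTER_CUBIC)[:,0].astype(float).mean(1))
        o.append(np.mean(g,0))
    print(np.c_[ph,o[0],o[1],o[2]].round().astype(int).T)
    q=np.arange(-.02,.17,.008);m=proj(n,np.array([S+.034*nn*.9+k*tz for k in q]),"13").astype(np.float32)
    print((q*1000).round().astype(int));print(cv2.remap(F,m[:,:1],m[:,1:],cv2.INTER_CUBIC)[:,0].astype(int).tolist())
E
```

```text
scene cam dir ang about axis 27.3 toward axis -10.8
[[-100  -92  -84  -76  -68  -60  -52  -44  -36  -28  -20  -12   -4    4
    12   20   28   36   44   52   60   68   76   84   92  100]
 [  74   71   88  122  144  149  137  106   74   69   66   63   68   79
    86   95   93   83   79   70   61   64   64   69   61   62]
 [  94   91  103  118  128  134  135  125  102   93  103  109  114  118
   122  122  122  118  113  107  101   94   87   78   69   62]
 [  96   92   86   99  116  121  112   97   94  103  109  114  117  120
   122  122  119  115  109  102   94   87   78   67   59   72]]
[-20 -12  -4   4  12  20  28  36  44  52  60  68  76  84  92 100 108 116
 124 132 140 148 156 164]
[[82, 78, 76], [76, 73, 69], [191, 193, 192], [66, 50, 34], [160, 126, 86], [155, 121, 82], [154, 121, 82], [152, 119, 81], [103, 91, 74], [94, 83, 67], [74, 65, 52], [85, 74, 60], [100, 88, 72], [150, 118, 80], [152, 120, 82], [153, 119, 80], [151, 119, 80], [152, 119, 82], [124, 95, 64], [176, 140, 99], [174, 138, 97], [206, 208, 180], [203, 203, 175], [203, 203, 175]]
side cam dir ang about axis 6.9 to
[... 317 characters left out ...]
  81   68   71   77   84   88   94   96
    97   96   94   89   84   80   74   78   91  104  111  110]
 [  68   75   79   78   72   65   60   62   70   76   82   87   92   95
    96   93   91   87   82   76   70   67   69   73   76   76]]
[-20 -12  -4   4  12  20  28  36  44  52  60  68  76  84  92 100 108 116
 124 132 140 148 156 164]
[[57, 57, 56], [69, 66, 63], [127, 125, 119], [57, 45, 33], [120, 91, 62], [128, 95, 65], [128, 96, 65], [124, 94, 63], [86, 73, 56], [71, 61, 48], [55, 47, 39], [62, 52, 42], [76, 65, 54], [104, 82, 59], [124, 94, 62], [128, 97, 65], [128, 96, 64], [125, 95, 63], [123, 93, 62], [138, 105, 72], [163, 123, 86], [170, 149, 114], [185, 186, 150], [169, 166, 136]]
```

Emit:
{"fn": "play_rows", "kwargs": {"plan": [{"gripper":-1,"delta_pos":[0.004,-0.01,-0.03],"delta_rot":[0,0,0]},{"gripper":-1,"delta_pos":[0.008,-0.024,-0.06],"delta_rot":[0,0,0]},{"gripper":-1,"delta_pos":[0.012,-0.042,-0.09],"delta_rot":[0,0,0]},{"gripper":-1,"delta_pos":[0.016,-0.06,-0.12],"delta_rot":[0,0,0]},{"gripper":-1,"delta_pos":[0.02,-0.08,-0.15],"delta_rot":[0,0,0]}]}}

```text
clock: 19.63
ee_pos: [0.3991, -0.2418, 0.2882]
tcp_rot: [[0.995, 0.096, -0.0], [0.096, -0.995, -0.0], [-0.0, 0.0, -1.0]]
contact_force: [0.8, -0.8, -1.2]
opening: 0.0335
grip_force: 41.0
```

Emit:
{"fn": "play_rows", "kwargs": {"plan": [{"gripper":-1,"delta_pos":[0.01,-0.027,-0.013],"delta_rot":[0,0,2.8]},{"gripper":-1,"delta_pos":[0.02,-0.054,-0.026],"delta_rot":[0,0,5.6]},{"gripper":-1,"delta_pos":[0.03,-0.081,-0.039],"delta_rot":[0,0,8.4]},{"gripper":-1,"delta_pos":[0.04,-0.108,-0.052],"delta_rot":[0,0,11.2]},{"gripper":-1,"delta_pos":[0.05,-0.135,-0.063],"delta_rot":[0,0,14.2]}]}}

```text
clock: 20.05
ee_pos: [0.4362, -0.1019, 0.3508]
tcp_rot: [[0.988, -0.153, 0.001], [-0.153, -0.988, -0.0], [0.001, 0.0, -1.0]]
contact_force: [-0.3, -0.7, -0.8]
opening: 0.0334
grip_force: 41.0
```

```bash
cat >> tgt.py <<'E'
def target(d):
    L,n,R,p=scan();ey=-R[:,1];tz=np.cross(-n,ey)
    return L+.001*ey+.002*tz+n*(d+.103),R
E
python3 - <<'E'
from tgt import *
p,R=target(.12);print(p);go(*p,R=R)
E
```

```text
[4.84768078e-01 2.20034439e-04 3.46164524e-01]
t 20.05 pos [ 0.4362 -0.1019  0.3508] psi -8.8 q [ 0.25  0.13 -0.17  2.04  0.03  0.98 -1.65] F [-0.3 -0.7 -0.8] open 0.03342116848386832 40.96396744251251
dpos mm [  32.4 -108.4    4.7] drot [ 0.04 24.97 -0.1 ]
```

Emit:
{"fn": "play_rows", "kwargs": {"plan": [{"gripper":-1,"delta_pos":[0.006,-0.022,0],"delta_rot":[0,5,0]},{"gripper":-1,"delta_pos":[0.012,-0.044,0],"delta_rot":[0,10,0]},{"gripper":-1,"delta_pos":[0.018,-0.066,0],"delta_rot":[0,15,0]},{"gripper":-1,"delta_pos":[0.025,-0.088,0.002],"delta_rot":[0,20,0]},{"gripper":-1,"delta_pos":[0.032,-0.108,0.005],"delta_rot":[0,25,0]}]}}

```text
clock: 20.47
ee_pos: [0.483, -0.0021, 0.3457]
tcp_rot: [[0.898, -0.15, 0.414], [-0.136, -0.989, -0.062], [0.418, -0.001, -0.908]]
contact_force: [1.3, -1.9, -2.2]
opening: 0.0338
grip_force: 41.0
```

```bash
python3 - <<'E'
from tgt import *
p,R=target(.075);print(p);go(*p,R=R)
E
```

```text
[ 0.50358578 -0.00265948  0.3053895 ]
t 20.47 pos [ 0.483  -0.0021  0.3457] psi -8.64 q [ 0.06  0.03 -0.28  2.26  0.35  0.48 -2.22] F [ 1.3 -1.9 -2.2] open 0.033832030820841394 40.95578134059906
dpos mm [ 1.7 -2.5 45.2] drot [-0.06  0.29  0.06]
```

Emit:
{"fn": "play_rows", "kwargs": {"plan": [{"gripper":-1,"delta_pos":[0,0,0.01],"delta_rot":[0,0,0]},{"gripper":-1,"delta_pos":[0,0,0.022],"delta_rot":[0,0,0]},{"gripper":-1,"delta_pos":[0,0,0.035],"delta_rot":[0,0,0]},{"gripper":-1,"delta_pos":[0,0,0.045],"delta_rot":[0,0,0]},{"gripper":-1,"delta_pos":[0,0,0.045],"delta_rot":[0,0,0]}]}}

```text
clock: 20.88
ee_pos: [0.501, -0.0072, 0.3023]
tcp_rot: [[0.901, -0.152, 0.406], [-0.137, -0.988, -0.065], [0.411, 0.003, -0.912]]
contact_force: [0.0, -0.4, -2.2]
opening: 0.0336
grip_force: 40.9
```

```bash
python3 - <<'E'
from tgt import *
from workcell import robot
p,R=target(.075);go(*p,R=R)
# check real nose position: scanner silhouettes in the two fixed views
s=robot.state();r=s["tcp_rot"]
for n in("scene","side"):
    d=robot.snapshot(n);np.savez(f"pics/{n}14.npz",**d)
    q=np.arange(.07,.135,.003);m=proj(n,np.array([s["ee_pos"]+k*r[:,2]-.02*r[:,0] for k in q]),"14").astype(np.float32)
    print(n,list(zip((q*1000).round().astype(int).tolist(),cv2.remap(d["frame"],m[:,:1],m[:,1:],cv2.INTER_CUBIC)[:,0].astype(int).mean(1).round().astype(int).tolist())))
E
```

```text
t 20.88 pos [ 0.501  -0.0072  0.3023] psi -8.66 q [ 0.03  0.11 -0.25  2.29  0.49  0.38 -2.35] F [ 0.  -0.4 -2.2] open 0.0336250239446432 40.90007185935974
dpos mm [ 3.  -4.9 -2. ] drot [0.15 0.75 0.04]
scene [(70, 67), (73, 67), (76, 67), (79, 61), (82, 67), (85, 85), (88, 88), (91, 83), (94, 74), (97, 66), (100, 59), (103, 53), (106, 50), (109, 40), (112, 49), (115, 77), (118, 97), (121, 113), (124, 144), (127, 173), (130, 181), (133, 193)]
side [(70, 34), (73, 36), (76, 37), (79, 39), (82, 39), (85, 40), (88, 41), (91, 42), (94, 43), (97, 45), (100, 47), (103, 49), (106, 51), (109, 52), (112, 53), (115, 54), (118, 55), (121, 56), (124, 58), (127, 60), (130, 62), (133, 63)]
```

Emit:
{"fn": "play_rows", "kwargs": {"plan": [{"gripper":-1,"delta_pos":[0,0,0],"delta_rot":[0,0,0]},{"gripper":-1,"delta_pos":[0,0,0],"delta_rot":[0,0,0]},{"gripper":-1,"delta_pos":[0,0,0],"delta_rot":[0,0,0]},{"gripper":-1,"delta_pos":[0,0,0],"delta_rot":[0,0,0]},{"gripper":-1,"delta_pos":[0,0,0],"delta_rot":[0,0,0]}]}}

```text
clock: 21.4
ee_pos: [0.5017, -0.0069, 0.3044]
tcp_rot: [[0.9, -0.152, 0.409], [-0.138, -0.988, -0.064], [0.414, 0.002, -0.91]]
contact_force: [0.1, -0.3, -1.4]
opening: 0.034
grip_force: 40.9
```

```bash
python3 - <<'E'
from tgt import *
p,R=target(.075);go(*p,R=R)
E
```

```text
t 21.4 pos [ 0.5017 -0.0069  0.3044] psi -8.69 q [ 0.04  0.11 -0.25  2.29  0.48  0.39 -2.35] F [ 0.1 -0.3 -1.4] open 0.03398747889716277 40.90030610561371
dpos mm [ 1.5 -4.5 -0.4] drot [0.1  0.56 0.01]
```

Emit:
{"fn": "play_rows", "kwargs": {"plan": [{"gripper":-1,"delta_pos":[0.0015,-0.0045,0],"delta_rot":[0,0.5,0]},{"gripper":-1,"delta_pos":[0.0015,-0.0045,0],"delta_rot":[0,0.5,0]},{"gripper":-1,"delta_pos":[0.0015,-0.0045,0],"delta_rot":[0,0.5,0]},{"gripper":-1,"delta_pos":[0.0015,-0.0045,0],"delta_rot":[0,0.5,0]},{"gripper":-1,"delta_pos":[0.0015,-0.0045,0],"delta_rot":[0,0.5,0]}]}}

```text
clock: 21.82
ee_pos: [0.5037, -0.0028, 0.3046]
tcp_rot: [[0.896, -0.152, 0.416], [-0.137, -0.988, -0.066], [0.421, 0.002, -0.907]]
contact_force: [1.0, 0.2, -1.4]
opening: 0.0334
grip_force: 41.0
```

Emit:
{"fn": "play_rows", "kwargs": {"plan": [{"gripper":-1,"delta_pos":[0,0,0],"delta_rot":[0,0,0]},{"gripper":-1,"delta_pos":[0,0,0],"delta_rot":[0,0,0]},{"gripper":-1,"delta_pos":[0,0,0],"delta_rot":[0,0,0]},{"gripper":-1,"delta_pos":[0,0,0],"delta_rot":[0,0,0]},{"gripper":-1,"delta_pos":[0,0,0],"delta_rot":[0,0,0]}]}}

```text
clock: 22.23
ee_pos: [0.5037, -0.0027, 0.3046]
tcp_rot: [[0.896, -0.152, 0.416], [-0.137, -0.988, -0.066], [0.422, 0.002, -0.907]]
contact_force: [-0.0, -0.1, -2.6]
opening: 0.0335
grip_force: 41.0
```

```bash
python3 - <<'E'
from tgt import *
from workcell import robot
p,R=target(.075);go(*p,R=R)
# scanner outline: changed pixels vs. pictures before, around the expected nose corners
s=robot.state();r=s["tcp_rot"]
for n in("scene","side"):
    d=robot.snapshot(n);a=d["frame"].astype(int);b=np.load(f"pics/{n}13.npz")["frame"].astype(int);np.savez(f"pics/{n}15.npz",**d)
    D=np.abs(a-b).sum(2)
    for dy in(-.015,0,.015):
        q=np.arange(.085,.125,.003);m=proj(n,np.array([s["ee_pos"]+k*r[:,2]+dy*r[:,1]+(-.025)*r[:,0] for k in q]),"15").astype(int)
        print(n,dy,[(int(round(k*1000)),int(D[v,u]),int(a[v,u].mean())) for k,(u,v) in zip(q,m)])
E
```

```text
t 22.23 pos [ 0.5037 -0.0027  0.3046] psi -8.69 q [ 0.02  0.11 -0.25  2.29  0.51  0.38 -2.39] F [-0.  -0.1 -2.6] open 0.033483032791612695 40.99149405956268
dpos mm [ 0.2 -0.  -0.7] drot [0.11 0.09 0.01]
scene -0.015 [(85, 159, 52), (88, 157, 58), (91, 110, 52), (94, 110, 52), (97, 286, 93), (100, 362, 57), (103, 74, 157), (106, 74, 157), (109, 10, 94), (112, 10, 94), (115, 10, 94), (118, 2, 70), (121, 2, 70), (124, 17, 67)]
scene 0 [(85, 209, 64), (88, 210, 50), (91, 108, 58), (94, 121, 51), (97, 121, 51), (100, 115, 62), (103, 115, 62), (106, 115, 62), (109, 66, 61), (112, 66, 61), (115, 1, 189), (118, 1, 189), (121, 2, 191), (124, 2, 191)]
scene 0.015 [(85, 116, 53), (88, 116, 53), (91, 103, 60), (94, 92, 49), (97, 104, 52), (100, 104, 52), (103, 247, 50), (106, 223, 71), (109, 223, 71), (112, 59, 116), (115, 59, 116), (118, 4, 125), (121, 19, 96), (124, 5, 177)]
side -0.015 [(85, 65, 53), (88, 65, 53), (91, 39, 67), (94, 39, 67), (97, 39, 67), (100, 39, 67), (103, 39, 67), (106, 39, 67), (109, 39, 67), (112, 39, 67), (115, 39, 67), (118, 43, 80), (121, 28, 81), (124, 28, 81)]
side 0 [(85, 50, 52), (88, 50, 52), (91, 40, 54), (94, 40, 54), (97, 40, 54), (100, 40, 54), (103, 40, 54), (106, 40, 54), (109, 40, 54), (112, 28, 71), (115, 28, 71), (118, 42, 68), (121, 42, 68), (124, 42, 68)]
side 0.015 [(85, 31, 51), (88, 31, 51), (91, 20, 41), (94, 20, 41), (97, 20, 41), (100, 20, 41), (103, 29, 41), (106, 29, 41), (109, 29, 41), (112, 29, 41), (115, 32, 42), (118, 32, 42), (121, 32, 42), (124, 32, 42)]
```

Emit:
{"fn": "play_rows", "kwargs": {"plan": [{"gripper":-1,"delta_pos":[0,0,0],"delta_rot":[0,0,0]},{"gripper":-1,"delta_pos":[0,0,0],"delta_rot":[0,0,0]},{"gripper":-1,"delta_pos":[0,0,0],"delta_rot":[0,0,0]},{"gripper":-1,"delta_pos":[0,0,0],"delta_rot":[0,0,0]},{"gripper":-1,"delta_pos":[0,0,0],"delta_rot":[0,0,0]}]}}

```text
clock: 22.75
ee_pos: [0.5038, -0.0027, 0.3047]
tcp_rot: [[0.896, -0.152, 0.417], [-0.137, -0.988, -0.066], [0.422, 0.002, -0.907]]
contact_force: [-0.5, -0.0, -1.4]
opening: 0.0336
grip_force: 41.0
```

Emit:
{"fn": "play_rows", "kwargs": {"plan": [{"gripper":-1,"delta_pos":[0,0,0],"delta_rot":[0,0,0]},{"gripper":-1,"delta_pos":[0,0,0],"delta_rot":[0,0,0]},{"gripper":-1,"delta_pos":[0,0,0],"delta_rot":[0,0,0]},{"gripper":-1,"delta_pos":[0,0,0],"delta_rot":[0,0,0]},{"gripper":-1,"delta_pos":[0,0,0],"delta_rot":[0,0,0]}]}}

```text
clock: 23.17
ee_pos: [0.5038, -0.0027, 0.3046]
tcp_rot: [[0.896, -0.152, 0.416], [-0.137, -0.988, -0.066], [0.422, 0.002, -0.907]]
contact_force: [-0.1, 0.0, -1.0]
opening: 0.0333
grip_force: 41.0
```

Emit:
{"fn": "play_rows", "kwargs": {"plan": [{"gripper":-1,"delta_pos":[0,0,0],"delta_rot":[0,0,0]},{"gripper":-1,"delta_pos":[0,0,0],"delta_rot":[0,0,0]},{"gripper":-1,"delta_pos":[0,0,0],"delta_rot":[0,0,0]},{"gripper":-1,"delta_pos":[0,0,0],"delta_rot":[0,0,0]},{"gripper":-1,"delta_pos":[0,0,0],"delta_rot":[0,0,0]}]}}

```text
clock: 23.58
ee_pos: [0.5038, -0.0027, 0.3046]
tcp_rot: [[0.896, -0.152, 0.416], [-0.137, -0.988, -0.066], [0.422, 0.002, -0.907]]
contact_force: [0.3, 0.1, -1.9]
opening: 0.0339
grip_force: 41.0
```

Emit:
{"fn": "play_rows", "kwargs": {"plan": [{"gripper":-1,"delta_pos":[0,0,0],"delta_rot":[0,0,0]},{"gripper":-1,"delta_pos":[0,0,0],"delta_rot":[0,0,0]},{"gripper":-1,"delta_pos":[0,0,0],"delta_rot":[0,0,0]},{"gripper":-1,"delta_pos":[0,0,0],"delta_rot":[0,0,0]},{"gripper":-1,"delta_pos":[0,0,0],"delta_rot":[0,0,0]}]}}

```text
clock: 24.0
ee_pos: [0.5038, -0.0027, 0.3046]
tcp_rot: [[0.896, -0.152, 0.417], [-0.137, -0.988, -0.066], [0.422, 0.002, -0.907]]
contact_force: [0.3, -0.7, -1.7]
opening: 0.0331
grip_force: 41.0
```

Emit:
{"fn": "play_rows", "kwargs": {"plan": [{"gripper":-1,"delta_pos":[0,0,0],"delta_rot":[0,0,0]},{"gripper":-1,"delta_pos":[0,0,0],"delta_rot":[0,0,0]},{"gripper":-1,"delta_pos":[0,0,0],"delta_rot":[0,0,0]},{"gripper":-1,"delta_pos":[0,0,0],"delta_rot":[0,0,0]},{"gripper":-1,"delta_pos":[0,0,0],"delta_rot":[0,0,0]}]}}

```text
clock: 24.42
ee_pos: [0.5038, -0.0027, 0.3046]
tcp_rot: [[0.896, -0.152, 0.417], [-0.137, -0.988, -0.066], [0.422, 0.002, -0.907]]
contact_force: [0.9, -0.3, -0.8]
opening: 0.0338
grip_force: 41.0
```

Emit:
{"fn": "play_rows", "kwargs": {"plan": [{"gripper":-1,"delta_pos":[0,0,0],"delta_rot":[0,0,0]},{"gripper":-1,"delta_pos":[0,0,0],"delta_rot":[0,0,0]},{"gripper":-1,"delta_pos":[0,0,0],"delta_rot":[0,0,0]},{"gripper":-1,"delta_pos":[0,0,0],"delta_rot":[0,0,0]},{"gripper":-1,"delta_pos":[0,0,0],"delta_rot":[0,0,0]}]}}

```text
clock: 24.83
ee_pos: [0.5037, -0.0026, 0.3046]
tcp_rot: [[0.896, -0.152, 0.416], [-0.137, -0.988, -0.066], [0.422, 0.002, -0.907]]
contact_force: [-0.1, -0.3, -1.4]
opening: 0.0337
grip_force: 41.0
```

```bash
python3 - <<'E'
from tgt import *
from workcell import robot
p,R=target(.075);go(*p,R=R)
for n in("scene","side"):
    d=robot.snapshot(n);a=d["frame"].astype(int);b=np.load(f"pics/{n}15.npz")["frame"].astype(int)
    D=np.abs(a-b).max(2);ys,xs=np.where(D>40);print(n,len(ys),[(int(x),int(y),a[y,x].tolist(),b[y,x].tolist()) for x,y in list(zip(xs,ys))[:12]])
p,R=target(.13);go(*p,R=R)
E
```

```text
t 24.83 pos [ 0.5037 -0.0026  0.3046] psi -8.68 q [ 0.02  0.11 -0.25  2.29  0.51  0.38 -2.39] F [-0.1 -0.3 -1.4] open 0.03368115908123248 40.990667939186096
dpos mm [ 0.2  0.  -0.7] drot [0.1  0.09 0.02]
scene 1 [(541, 61, [27, 27, 15], [79, 74, 65])]
side 0 []
t 24.93 pos [ 0.5037 -0.0027  0.3047] psi -8.68 q [ 0.02  0.11 -0.25  2.29  0.51  0.38 -2.39] F [-0.6  0.2 -0.9] open 0.033826185400745445 40.98983645439148
dpos mm [  0.1   0.1 -55.7] drot [0.1  0.09 0.02]
```

Emit:
{"fn": "play_rows", "kwargs": {"plan": [{"gripper":-1,"delta_pos":[0,0,-0.01],"delta_rot":[0,0,0]},{"gripper":-1,"delta_pos":[0,0,-0.025],"delta_rot":[0,0,0]},{"gripper":-1,"delta_pos":[0,0,-0.04],"delta_rot":[0,0,0]},{"gripper":-1,"delta_pos":[0,0,-0.05],"delta_rot":[0,0,0]},{"gripper":-1,"delta_pos":[0,0,-0.055],"delta_rot":[0,0,0]}]}}

```text
clock: 25.35
ee_pos: [0.4807, 0.001, 0.3558]
tcp_rot: [[0.896, -0.152, 0.418], [-0.137, -0.988, -0.065], [0.423, 0.001, -0.906]]
contact_force: [0.3, -0.8, -1.2]
opening: 0.0335
grip_force: 41.0
```

```bash
python3 - <<'E'
from h import *
go(.43,-.11,.35,-8.7)
E
```

```text
t 25.35 pos [0.4807 0.001  0.3558] psi -8.7 q [ 0.05  0.01 -0.28  2.24  0.34  0.5  -2.22] F [ 0.3 -0.8 -1.2] open 0.033530260136576354 40.9671825170517
dpos mm [-32.7 117.4  -8.7] drot [ 9.000e-02 -2.503e+01 -2.000e-02]
```

Emit:
{"fn": "play_rows", "kwargs": {"plan": [{"gripper":-1,"delta_pos":[-0.006,0.023,-0.002],"delta_rot":[0,-5,0]},{"gripper":-1,"delta_pos":[-0.012,0.046,-0.004],"delta_rot":[0,-10,0]},{"gripper":-1,"delta_pos":[-0.02,0.07,-0.006],"delta_rot":[0,-15,0]},{"gripper":-1,"delta_pos":[-0.026,0.093,-0.008],"delta_rot":[0,-20,0]},{"gripper":-1,"delta_pos":[-0.033,0.117,-0.009],"delta_rot":[0,-25,0]}]}}

```text
clock: 25.77
ee_pos: [0.4296, -0.1106, 0.3495]
tcp_rot: [[0.988, -0.152, -0.004], [-0.152, -0.988, -0.0], [-0.004, 0.001, -1.0]]
contact_force: [0.0, 0.0, -1.5]
opening: 0.0339
grip_force: 41.0
```

```bash
python3 - <<'E'
from h import *
go(.385,-.3239,.25,5.55)
E
```

```text
t 25.77 pos [ 0.4296 -0.1106  0.3495] psi -8.72 q [ 0.24  0.12 -0.14  2.05  0.02  0.98 -1.63] F [ 0.   0.  -1.5] open 0.033878554715058934 41.01040184497833
dpos mm [-11.3 217.5  99.8] drot [  0.03   0.21 -14.27]
```

Emit:
{"fn": "play_rows", "kwargs": {"plan": [{"gripper":-1,"delta_pos":[-0.002,0.025,0.006],"delta_rot":[0,0,0]},{"gripper":-1,"delta_pos":[-0.004,0.055,0.014],"delta_rot":[0,0,0]},{"gripper":-1,"delta_pos":[-0.006,0.085,0.025],"delta_rot":[0,0,0]},{"gripper":-1,"delta_pos":[-0.007,0.115,0.035],"delta_rot":[0,0,0]},{"gripper":-1,"delta_pos":[-0.008,0.14,0.045],"delta_rot":[0,0,0]}]}}

```text
clock: 26.18
ee_pos: [0.3999, -0.2491, 0.3035]
tcp_rot: [[0.988, -0.153, -0.002], [-0.153, -0.988, -0.003], [-0.001, 0.003, -1.0]]
contact_force: [0.5, -0.7, -2.5]
opening: 0.0335
grip_force: 41.0
```

Emit:
{"fn": "play_rows", "kwargs": {"plan": [{"gripper":-1,"delta_pos":[-0.001,0.02,0.015],"delta_rot":[0,0,-4]},{"gripper":-1,"delta_pos":[-0.002,0.04,0.03],"delta_rot":[0,0,-8]},{"gripper":-1,"delta_pos":[-0.003,0.06,0.045],"delta_rot":[0,0,-12]},{"gripper":-1,"delta_pos":[-0.003,0.077,0.055],"delta_rot":[0,0,-14.3]},{"gripper":-1,"delta_pos":[-0.003,0.077,0.055],"delta_rot":[0,0,-14.3]}]}}

```text
clock: 26.6
ee_pos: [0.3842, -0.3256, 0.247]
tcp_rot: [[0.995, 0.096, -0.004], [0.096, -0.995, -0.002], [-0.004, 0.001, -1.0]]
contact_force: [0.4, 0.1, -1.5]
opening: 0.0334
grip_force: 41.0
```

```bash
python3 - <<'E'
from h import *
go(.385,-.3241,.1375,5.55)
E
```

```text
t 26.6 pos [ 0.3842 -0.3256  0.247 ] psi 5.49 q [ 0.62  0.32 -0.04  2.08  0.02  0.75 -0.91] F [ 0.4  0.1 -1.5] open 0.033449329443367114 41.03138744831085
dpos mm [  1.5  -1.6 109.5] drot [ 0.07  0.25 -0.06]
```

Emit:
{"fn": "play_rows", "kwargs": {"plan": [{"gripper":-1,"delta_pos":[0.001,-0.001,0.025],"delta_rot":[0,0.2,0]},{"gripper":-1,"delta_pos":[0.001,-0.0015,0.055],"delta_rot":[0,0.2,0]},{"gripper":-1,"delta_pos":[0.001,-0.0015,0.085],"delta_rot":[0,0.2,0]},{"gripper":-1,"delta_pos":[0.001,-0.0015,0.107],"delta_rot":[0,0.2,0]},{"gripper":-1,"delta_pos":[0.001,-0.0015,0.107],"delta_rot":[0,0.2,0]}]}}

```text
clock: 27.02
ee_pos: [0.3853, -0.3196, 0.1389]
tcp_rot: [[0.995, 0.097, -0.003], [0.097, -0.995, 0.002], [-0.003, -0.002, -1.0]]
contact_force: [-0.4, -0.3, -1.7]
opening: 0.0332
grip_force: 40.9
```

```bash
python3 - <<'E'
from h import *
go(.487,-.3143,.139,5.55)
E
```

```text
t 27.02 pos [ 0.3853 -0.3196  0.1389] psi 5.58 q [ 0.61  0.48 -0.04  2.19  0.04  0.48 -0.94] F [-0.4 -0.3 -1.7] open 0.03320666975804461 40.88830590248108
dpos mm [101.7   4.6  -0.3] drot [-0.13  0.14  0.03]
```

Emit:
{"fn": "play_rows", "kwargs": {"plan": [{"gripper":-1,"delta_pos":[0,0.0045,0],"delta_rot":[0,0,0]},{"gripper":-1,"delta_pos":[0,0.0045,0],"delta_rot":[0,0,0]},{"gripper":-1,"delta_pos":[0,0.0045,0],"delta_rot":[0,0,0]},{"gripper":-1,"delta_pos":[0.005,0.0045,0],"delta_rot":[0,0,0]},{"gripper":-1,"delta_pos":[0.012,0.0045,0],"delta_rot":[0,0,0]}]}}

```text
clock: 27.43
ee_pos: [0.3993, -0.3248, 0.1436]
tcp_rot: [[0.995, 0.096, 0.003], [0.096, -0.995, -0.002], [0.003, 0.003, -1.0]]
contact_force: [0.2, -0.3, -1.9]
opening: 0.0335
grip_force: 41.0
```

```bash
python3 - <<'E'
from h import *
go(.487,-.3143,.139,5.55)
E
```

```text
t 27.43 pos [ 0.3993 -0.3248  0.1436] psi 5.51 q [ 0.6   0.48 -0.04  2.16  0.04  0.5  -0.94] F [ 0.2 -0.3 -1.9] open 0.03352240227511216 41.03004992008209
dpos mm [88.3 -2.1  4.9] drot [ 0.15 -0.18 -0.04]
```

Emit:
{"fn": "play_rows", "kwargs": {"plan": [{"gripper":-1,"delta_pos":[0,-0.002,0.003],"delta_rot":[0,0,0]},{"gripper":-1,"delta_pos":[0,-0.002,0.003],"delta_rot":[0,0,0]},{"gripper":-1,"delta_pos":[0.008,-0.002,0.003],"delta_rot":[0,0,0]},{"gripper":-1,"delta_pos":[0.02,-0.002,0.003],"delta_rot":[0,0,0]},{"gripper":-1,"delta_pos":[0.03,-0.002,0.003],"delta_rot":[0,0,0]}]}}

```text
clock: 27.85
ee_pos: [0.4302, -0.3195, 0.1396]
tcp_rot: [[0.995, 0.097, 0.003], [0.097, -0.995, -0.001], [0.003, 0.002, -1.0]]
contact_force: [0.7, -0.1, -1.7]
opening: 0.0337
grip_force: 41.0
```

```bash
python3 - <<'E'
from h import *
go(.487,-.3143,.139,5.55)
E
```

```text
t 27.85 pos [ 0.4302 -0.3195  0.1396] psi 5.58 q [ 0.56  0.5  -0.04  2.12  0.03  0.52 -0.98] F [ 0.7 -0.1 -1.7] open 0.03369276097814106 41.04716241359711
dpos mm [57.   0.4  0.7] drot [ 0.1  -0.16  0.03]
```

Emit:
{"fn": "play_rows", "kwargs": {"plan": [{"gripper":-1,"delta_pos":[0.015,0,0],"delta_rot":[0,0,0]},{"gripper":-1,"delta_pos":[0.03,0,0],"delta_rot":[0,0,0]},{"gripper":-1,"delta_pos":[0.045,0,0],"delta_rot":[0,0,0]},{"gripper":-1,"delta_pos":[0.056,0,0],"delta_rot":[0,0,0]},{"gripper":-1,"delta_pos":[0.057,0,0],"delta_rot":[0,0,0]}]}}

```text
clock: 28.27
ee_pos: [0.4889, -0.3131, 0.1395]
tcp_rot: [[0.995, 0.1, 0.004], [0.1, -0.995, -0.001], [0.004, 0.002, -1.0]]
contact_force: [0.2, -0.9, -1.7]
opening: 0.0337
grip_force: 41.0
```

Emit:
{"fn": "play_rows", "kwargs": {"plan": [{"gripper":-1,"delta_pos":[0,0,0],"delta_rot":[0,0,0]},{"gripper":-1,"delta_pos":[0,0,0.004],"delta_rot":[0,0,0]},{"gripper":-1,"delta_pos":[0,0,0.008],"delta_rot":[0,0,0]},{"gripper":-1,"delta_pos":[0,0,0.011],"delta_rot":[0,0,0]},{"gripper":-1,"delta_pos":[0,0,0.012],"delta_rot":[0,0,0]}]}}

```text
clock: 28.68
ee_pos: [0.4844, -0.3141, 0.1269]
tcp_rot: [[0.995, 0.096, 0.001], [0.096, -0.995, -0.001], [0.001, 0.001, -1.0]]
contact_force: [-0.4, -0.3, -0.8]
opening: 0.0336
grip_force: 41.0
```

```bash
python3 - <<'E'
from h import *
go(.487,-.3143,.123,5.55)
E
```

```text
t 28.68 pos [ 0.4844 -0.3141  0.1269] psi 5.53 q [ 0.5   0.56 -0.03  2.03  0.03  0.55 -1.03] F [-0.4 -0.3 -0.8] open 0.03355631223077791 41.03722393512726
dpos mm [2.6 0.4 3.9] drot [ 0.05 -0.05 -0.02]
```

Nudge to the seat and lower to contact.

Emit:
{"fn": "play_rows", "kwargs": {"plan": [{"gripper":-1,"delta_pos":[0.002,0,0],"delta_rot":[0,0,0]},{"gripper":-1,"delta_pos":[0.002,0,0.001],"delta_rot":[0,0,0]},{"gripper":-1,"delta_pos":[0.002,0,0.002],"delta_rot":[0,0,0]},{"gripper":-1,"delta_pos":[0.002,0,0.003],"delta_rot":[0,0,0]},{"gripper":-1,"delta_pos":[0.002,0,0.004],"delta_rot":[0,0,0]}]}}

```text
clock: 29.1
ee_pos: [0.4873, -0.3139, 0.1235]
tcp_rot: [[0.995, 0.097, 0.002], [0.097, -0.995, -0.001], [0.002, 0.002, -1.0]]
contact_force: [-0.3, 0.7, -1.8]
opening: 0.0338
grip_force: 41.0
```

Emit:
{"fn": "play_rows", "kwargs": {"plan": [{"gripper":-1,"delta_pos":[0,0,0.0005],"delta_rot":[0,0,0]},{"gripper":-1,"delta_pos":[0,0,0.001],"delta_rot":[0,0,0]},{"gripper":-1,"delta_pos":[0,0,0.001],"delta_rot":[0,0,0]},{"gripper":-1,"delta_pos":[0,0,0.001],"delta_rot":[0,0,0]},{"gripper":-1,"delta_pos":[0,0,0.001],"delta_rot":[0,0,0]}]}}

```text
clock: 29.52
ee_pos: [0.4873, -0.3139, 0.1232]
tcp_rot: [[0.995, 0.097, 0.002], [0.097, -0.995, -0.001], [0.002, 0.002, -1.0]]
contact_force: [-2.0, 0.6, 5.6]
opening: 0.0334
grip_force: 41.9
```

Emit:
{"fn": "play_rows", "kwargs": {"plan": [{"gripper":-0.1,"delta_pos":[0,0,-0.001],"delta_rot":[0,0,0]},{"gripper":0.3,"delta_pos":[0,0,-0.001],"delta_rot":[0,0,0]},{"gripper":0.8,"delta_pos":[0,0,-0.001],"delta_rot":[0,0,0]},{"gripper":0.8,"delta_pos":[0,0,-0.001],"delta_rot":[0,0,0]},{"gripper":0.8,"delta_pos":[0,0,-0.001],"delta_rot":[0,0,0]}]}}

```text
clock: 29.93
ee_pos: [0.4874, -0.3139, 0.1235]
tcp_rot: [[0.995, 0.097, 0.002], [0.097, -0.995, -0.001], [0.002, 0.001, -1.0]]
contact_force: [-0.3, 0.2, -0.7]
opening: 0.077
grip_force: 0.0
```

Emit:
{"fn": "play_rows", "kwargs": {"plan": [{"gripper":0.8,"delta_pos":[0,0,-0.01],"delta_rot":[0,0,0]},{"gripper":0.8,"delta_pos":[0,0,-0.03],"delta_rot":[0,0,0]},{"gripper":0.8,"delta_pos":[0,0,-0.06],"delta_rot":[0,0,0]},{"gripper":0.8,"delta_pos":[0,0,-0.09],"delta_rot":[0,0,0]},{"gripper":0.8,"delta_pos":[0,0,-0.12],"delta_rot":[0,0,0]}]}}

```text
clock: 30.35
ee_pos: [0.4868, -0.3136, 0.2455]
tcp_rot: [[0.995, 0.097, 0.002], [0.097, -0.995, -0.001], [0.002, 0.001, -1.0]]
contact_force: [0.4, -0.2, -0.6]
opening: 0.0769
grip_force: 0.0
```

Emit:
{"fn": "play_rows", "kwargs": {"plan": [{"gripper":1,"delta_pos":[-0.01,0.01,-0.03],"delta_rot":[0,0,0]},{"gripper":1,"delta_pos":[-0.02,0.03,-0.06],"delta_rot":[0,0,0]},{"gripper":1,"delta_pos":[-0.03,0.06,-0.08],"delta_rot":[0,0,0]},{"gripper":1,"delta_pos":[-0.03,0.09,-0.1],"delta_rot":[0,0,0]},{"gripper":1,"delta_pos":[-0.03,0.1,-0.1],"delta_rot":[0,0,0]}]}}

```text
clock: 30.77
ee_pos: [0.4664, -0.4215, 0.3491]
tcp_rot: [[0.996, 0.093, 0.008], [0.093, -0.996, -0.008], [0.007, 0.008, -1.0]]
contact_force: [-0.2, -0.3, -0.2]
opening: 0.0855
grip_force: 0.0
```

```bash
python3 - <<'E'
from tgt import *
from workcell import robot
go(.4,-.4,.3,5)
for n in("scene","side"):
    d=robot.snapshot(n);a=d["frame"].astype(int);np.savez(f"pics/{n}16.npz",**d)
    for t,c,w in(("0",(.487,-.3143,.12),22),("13",(.57,-.015,.1),32)):
        u,v=proj(n,np.array([c]),"0")[0].astype(int);b=np.load(f"pics/{n}{t}.npz")["frame"].astype(int)
        D=np.abs(a-b).max(2)[v-w:v+w,u-w:u+w];print(n,"vs",t,(D>40).sum(),"of",D.size)
E
```

```text
t 30.77 pos [ 0.4664 -0.4215  0.3491] psi 5.33 q [ 0.64  0.37  0.    1.7   0.    1.06 -0.83] F [-0.2 -0.3 -0.2] open 0.08553091044015788 0.0
dpos mm [-64.5 -27.9  48.4] drot [ 0.48 -0.39  0.32]
scene vs 0 11 of 1936
scene vs 13 0 of 4096
side vs 0 0 of 1936
side vs 13 0 of 4096
```

Scanner is back as it was at the start, and the bottle and cradle have not moved since the scan.

```bash
python3 -c "
from workcell import robot
print(robot.hand_in())"
```

```text
the job is handed in; nothing more can be done
None
```

I handed the job in at about 31 s: the bottle lies label-up in the fully lowered cradle, the scanner was held still about 75 mm from the label for about 3 s and is back in its fork, but nothing showed whether it actually read.

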